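# Check guide shoes for wear with a sprung depth gauge

## Task

Check the white guide shoes for channel wear: take the depth gauge from its rest and, going along the row from your left to your right, push its probe into the channel of each shoe until the base bar sits flat on the shoe, and hold it there for about a second to read the depth. Lay the shoes whose channel is no deeper than 7 mm flat on the sloped return rack, channel up, and put the deeper, worn ones in the red reject tray. Stand the gauge upright again on its rest, bar across both cheeks, and do not disturb the bottles.

Things in the scene. Friction and masses are not known exactly. Their poses are not given: they have to be found in the camera images.
- shoe_1a_mid (a point): Centre of a guide shoe in place 1 of the row, counted from the robot's left (+y); just one of shoe_1a, shoe_1b is there. Loose white block 54 (own x) x 48 (y) x 34 mm high (z), 120 g, on the deck. An open channel 10 mm wide runs along own x through the middle of its top; depth 4 to 10 mm, unknown, never within 1.4 mm of 7. The point is 17 mm above its underside.
- shoe_1b_mid (a point): Centre of a guide shoe in place 1 of the row, counted from the robot's left (+y); just one of shoe_1a, shoe_1b is there. Loose white block 54 (own x) x 48 (y) x 34 mm high (z), 120 g, on the deck. An open channel 10 mm wide runs along own x through the middle of its top; depth 4 to 10 mm, unknown, never within 1.4 mm of 7. The point is 17 mm above its underside.
- shoe_2a_mid (a point): Centre of a guide shoe in place 2 of the row, counted from the robot's left (+y); at most one of shoe_2a, shoe_2b is there. Loose white block 54 (own x) x 48 (y) x 34 mm high (z), 120 g, on the deck. An open channel 10 mm wide runs along own x through the middle of its top; depth 4 to 10 mm, unknown, never within 1.4 mm of 7. The point is 17 mm above its underside.
- shoe_2b_mid (a point): Centre of a guide shoe in place 2 of the row, counted from the robot's left (+y); at most one of shoe_2a, shoe_2b is there. Loose white block 54 (own x) x 48 (y) x 34 mm high (z), 120 g, on the deck. An open channel 10 mm wide runs along own x through the middle of its top; depth 4 to 10 mm, unknown, never within 1.4 mm of 7. The point is 17 mm above its underside.
- shoe_3a_mid (a point): Centre of a guide shoe in place 3 of the row, counted from the robot's left (+y); just one of shoe_3a, shoe_3b is there. Loose white block 54 (own x) x 48 (y) x 34 mm high (z), 120 g, on the deck. An open channel 10 mm wide runs along own x through the middle of its top; depth 4 to 10 mm, unknown, never within 1.4 mm of 7. The point is 17 mm above its underside.
- shoe_3b_mid (a point): Centre of a guide shoe in place 3 of the row, counted from the robot's left (+y); just one of shoe_3a, shoe_3b is there. Loose white block 54 (own x) x 48 (y) x 34 mm high (z), 120 g, on the deck. An open channel 10 mm wide runs along own x through the middle of its top; depth 4 to 10 mm, unknown, never within 1.4 mm of 7. The point is 17 mm above its underside.
- shoe_4a_mid (a point): Centre of a guide shoe in place 4 of the row, counted from the robot's left (+y); at most one of shoe_4a, shoe_4b is there. Loose white block 54 (own x) x 48 (y) x 34 mm high (z), 120 g, on the deck. An open channel 10 mm wide runs along own x through the middle of its top; depth 4 to 10 mm, unknown, never within 1.4 mm of 7. The point is 17 mm above its underside.
- shoe_4b_mid (a point): Centre of a guide shoe in place 4 of the row, counted from the robot's left (+y); at most one of shoe_4a, shoe_4b is there. Loose white block 54 (own x) x 48 (y) x 34 mm high (z), 120 g, on the deck. An open channel 10 mm wide runs along own x through the middle of its top; depth 4 to 10 mm, unknown, never within 1.4 mm of 7. The point is 17 mm above its underside.
- shoe_5a_mid (a point): Centre of a guide shoe in place 5 of the row, counted from the robot's left (+y); just one of shoe_5a, shoe_5b is there. Loose white block 54 (own x) x 48 (y) x 34 mm high (z), 120 g, on the deck. An open channel 10 mm wide runs along own x through the middle of its top; depth 4 to 10 mm, unknown, never within 1.4 mm of 7. The point is 17 mm above its underside.
- shoe_5b_mid (a point): Centre of a guide shoe in place 5 of the row, counted from the robot's left (+y); just one of shoe_5a, shoe_5b is there. Loose white block 54 (own x) x 48 (y) x 34 mm high (z), 120 g, on the deck. An open channel 10 mm wide runs along own x through the middle of its top; depth 4 to 10 mm, unknown, never within 1.4 mm of 7. The point is 17 mm above its underside.
- gauge_grip (a point): Grip point of the upright depth gauge (190 g), on its axis, 70 mm above the underside of its base bar. Black housing 24 (own x) x 28 (own y) mm, up to 90 mm above that underside; grip it above 52 mm, on the two faces 28 mm apart. On its +x side, below 50 mm, is a 40 mm dial looking forward and up.
- gauge_base (a point): Centre of the underside of the gauge's steel base bar, 24 (own x) x 60 (own y) x 8 mm; own z up along the gauge's axis.
- gauge_tip (a point): Tip of the gauge's probe, a round 5 mm pin on the gauge's axis that sticks out 14 mm below the bar. A spring holds it out: 3 N starts it moving in, 6.6 N pushes it fully in, so the gauge's own weight does not push it in.
- probe (a joint): Travel of the probe into the gauge (m): 0 fully out, 0.014 level with the bar's underside (stop at 0.0145). With the bar flat on a shoe the channel's depth is 0.014 minus this value. The dial's black needle turns with it: in the red band for depths over 7 mm, in the green band for less.
- rest: Fixed rest of the gauge: foot plate with two upright white cheeks, each 10 mm wide (y) and 34 mm long (x), at own y = -24 and +24 mm, flat tops 38 mm above the deck; 38 mm gap between them for the probe. Origin on the deck under its middle. At the start the gauge stands on it, bar across both cheeks along own y.
- rack_deck: Sloped surface of the fixed aluminium return rack, tilted 15 degrees, low side towards the robot. Origin in the middle of the surface, 44 mm above the deck; own x up the slope, y along the rack, z out of the surface. Usable 118 (x) x 318 (y) mm; white lip 10 mm high along the low edge, side walls 16 mm high.
- reject_tray: Fixed red open tray 140 (own x) x 290 (own y) x 50 mm high, walls and floor 4 mm; origin under its middle on the deck.
- bottle_1_mid (a point): Bystander: frosted bottle with black cap, 48 x 34 x 100 mm; point on its axis 50 mm above its foot.
- bottle_2_mid (a point): Bystander: the same kind of bottle on the other side.
- bottle_3_mid (a point): Bystander: the same kind of bottle; not always there.
- bottle_4_mid (a point): Bystander: the same kind of bottle; not always there.
- plunger: Bystander, fixed: white sprung plunger station, 84 mm across, 91 mm high; origin under its middle.
There are look-alikes about, which are no part of the job. Leave any blue or brown look-alike of the part that bears shoe_4a_mid alone.

How it is judged:
By the outcome, as a careful person would: the job done as asked, in the order asked, and still so for the second after the job is handed in, with the robot touching nothing.
Of shoe_1a, shoe_1b only 1 to 1 are there at a start; the rules pass over those that are not, and their reading is None.
Of shoe_2a, shoe_2b, bottle_3 only 1 to 1 are there at a start; the rules pass over those that are not, and their reading is None.
Of shoe_3a, shoe_3b only 1 to 1 are there at a start; the rules pass over those that are not, and their reading is None.
Of shoe_4a, shoe_4b, bottle_4 only 1 to 1 are there at a start; the rules pass over those that are not, and their reading is None.
Of shoe_5a, shoe_5b only 1 to 1 are there at a start; the rules pass over those that are not, and their reading is None.
At some moment in a run one of shoe_1a, shoe_1b, shoe_2a, shoe_2b, shoe_3a, shoe_3b, shoe_4a, shoe_4b, shoe_5a, shoe_5b may be knocked a few centimetres aside while the robot is not near it.
It also fails if it takes over 210 s, if anything falls off the work surface, if the arm or the gripper's body presses on something with over 40 N, if the wrist force passes 120 N, or if a joint passes its speed limit or range.

## Robot

A 7-joint arm with a two-finger parallel gripper is mounted at the origin on the work surface. World frame = base frame: x ahead of the robot, y to its left, z up, the work surface at z = 0. Lengths are in m, angles in degrees, forces in N, time in s.
With the tool pointing down it reaches from about 0.4 to 0.75 m from the base axis. Payload 19.5 kg.
Tool frame: the origin (TCP) lies at the very end of the fingers, on their centre line; the grasp point (between the pads) lies 19 mm behind it; y points along the fingers, z is the direction in which the jaws open and shut, and the axes are right-handed (so a half turn about y gives the same grasp; the last joint's range is limited). The gripper opens to 85 mm and grips with 20 to 120 N. Pads are 22 mm wide; open, the fingers measure 114 mm over their backs; the gripper's body (76 mm by 85 mm) begins 54 mm behind the grasp point. The pads swing forward as they close: fully open they stand 13 mm farther back than shut.
Start: joints at [-67.535, 40.479, -1.581, 85.061, 1.261, 54.483, -4.326], TCP at [0.242, 0.522, 0.231] pointing down, gripper open.
Joint ranges: [-155.06, 155.06], [-18.47, 123.98], [-90, 86.84], [0, 140.48], [-83.41, 263.41], [0, 116], [-161.91, 161.91]. Speed limits (degrees/s): [108.29, 108.29, 147.25, 147.25, 172.46, 172.46, 172.46].

## Interface

Orientations are given as [roll, pitch, yaw] about the fixed x, y, z axes, in that order (R = Rz(yaw) Ry(pitch) Rx(roll)).
In Python, from station import env, eyes gives the robot as it stands. The module is installed in compiled form; this text tells all that it offers.
- The arm moves only by the tool jog_arm, never from a script. Its argument "motion" is a list of rows, each a list of 7 numbers: the shift along the world's x, y, z in m, then the turn, a rotation vector about the world's x, y, z in degrees, then the closure, from 0 (fully open) to 1 (shut). In form: [[tx, ty, tz, ax, ay, az, fingers], ...]. A call has 1 to 8 rows; each row shifts and turns the commanded pose from where the row before left it; what a row does not reach is not made up. A row lasts 1/8 s, in which the tool goes at most 62.5 mm and 10.7 degrees, less where a joint would pass 70% of its speed; a pose out of reach is approached as far as the arm can. A call is refused whole if a number of a shift passes 0.0625 or a number of a turn 10.7, either way. A call with a gripper value outside its range is refused whole. The fingers move at their own pace and stop on an object; the grip force is fixed at half the most. Time passes only in rows, so rows that do not move let the fingers close. It gives the time, the measured TCP pose, the force and the opening at its end, in the units of the state.
- env.get_obs(): the state, without advancing time (a new reading comes with each control period).
- eyes.capture(name): name is "scene" or "top"; returns the picture (480x640x3 uint8, blue, green, red); there is no depth.
- eyes.camera_info(name): a dict with "vertical_fov" (degrees; the focal length in pixels is half the picture's height over the tangent of half this angle, whatever the lens; pixels are square), "cx", "cy" (the principal point, pixels), "T" (4x4, takes a point from camera to world coordinates). Camera axes: x right, y up, looking along -z (the intrinsics and any distortion apply to the point x, -y, -z); pixel columns grow to the right and rows downward; lengths in m; the calibration is good to about 2 mm. A picture is of the moment at which its call begins. camera_info takes no time and is no camera call.
- env.hand_in(): hands the job in, once; it reports no verdict.
The state is a dict: "clock": time; "q": joint angles; "joint_velocities": joint speeds; "effort": joint torques, N m; "tool_pos": TCP position; "tool_rot": TCP orientation; "contact_force": force on the tool from outside, world axes, zero at the start; "wrist_torque": the same for the moment, N m; "grip_width": finger opening in m.
Only numpy, scipy, OpenCV 4.12 (cv2) and the standard library are available. Lean on these libraries where they do the work, as an engineer would, in place of code of your own. Each camera call takes 0.05 s, during which the arm holds its last target. There are 200 camera calls.

## Working session

There is one attempt and no reset: what is moved stays moved. The work goes in short steps, Python scripts to look and compute and a tool call to move; the robot and the scene stay as the last step left them, time stands still between calls to the robot, and variables do not carry over. Pictures are saved under pics/ and viewed, about 12 in all and at most 16, crops included, and the job is handed in when it is done.

Besides the shell and the picture viewer there is one more tool, called after "Call:" in YAML: its name, and indented under it one key for each argument. jog_arm: Moves the arm, as the interface text tells. Its arguments: {"type":"object","properties":{"motion":{"type":"array"}},"required":["motion"]}

```bash
ls; mkdir -p pics
python3 - <<'E'
from station import env, eyes
import cv2
print(env.get_obs())
for n in("scene","top"):
    cv2.imwrite(f"pics/{n}0.png",eyes.capture(n)); print(n,eyes.camera_info(n))
E
```

```text
pics
{'clock': 0.0, 'q': array([-67.53530757,  40.51457683,  -1.58280863,  85.08155736,
         1.26085454,  54.48173561,  -4.32586449]), 'joint_velocities': array([ 0.07395823, -0.06185779, -0.00686863,  0.0219536 , -0.05510694,
       -0.07097574,  0.00283648]), 'effort': array([ 1.22301490e-04, -8.83209372e+01,  1.23459287e+00, -2.36157435e+01,
        1.69496716e-02,  6.66010616e-03, -6.19616094e-05]), 'tool_pos': array([0.24157248, 0.52152771, 0.23083254]), 'tool_rot': array([-9.00605045e+01, -1.83234507e-03, -2.48534389e+01]), 'contact_force': array([ 0.19229103,  0.35852824, -0.15965728]), 'wrist_torque': array([ 0.02860739, -0.01513425,  0.00106276]), 'grip_width': 0.08541056831830854}
scene {'vertical_fov': 51.646311538150464, 'cx': 321.4923453477502, 'cy': 238.59291881848412, 'T': array([[ 0.09460501, -0.82422672,  0.55830117,  1.20620065],
       [ 0.9954847 ,  0.07395719, -0.05950257, -0.07407919],
       [ 0.00775322,  0.56140952,  0.82750181,  1.10403739],
       [ 0.        ,  0.        ,  0.        ,  1.        ]])}
top {'vertical_fov': 42.054437497474645, 'cx': 307.97820971735433, 'cy': 244.63704472687212, 'T': array([[-0.02591486,  0.97880785, -0.20313447,  0.220215  ],
       [-0.99965449, -0.02448025,  0.0095722 ,  0.00504907],
       [ 0.00439656,  0.20331234,  0.97910406,  1.46672892],
       [ 0.        ,  0.        ,  0.        ,  1.        ]])}
```

View pics/scene0.png

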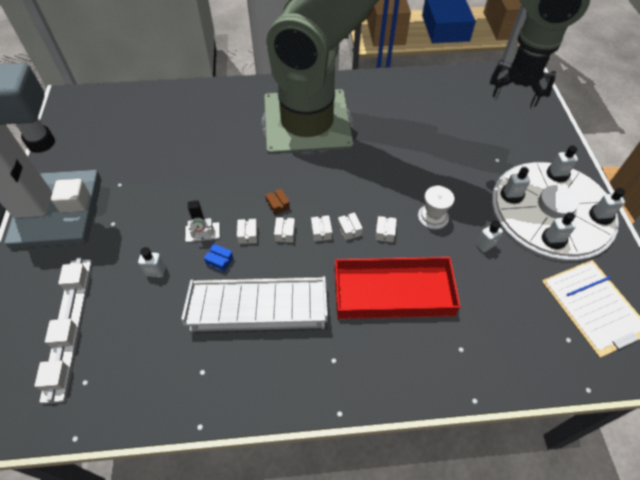

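View pics/top0.png

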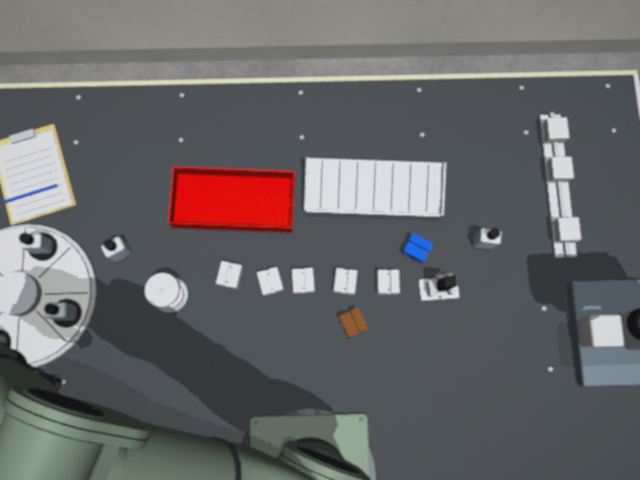

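The scene view shows five white shoes, at about (386,229), (350,225), (321,228), (284,230) and (247,231). In robot order from the left, place 1 is the one at scene x=386 and top x=229. The gauge on its rest is at scene (197,222) and top (440,287). The tray, the rack and two nearby bottles are also visible, and the blue and brown blocks are the look-alikes.

```bash
cat > h.py <<'E'
from station import env, eyes
import cv2, numpy as np
def ray(n,u,v,z):
    c=eyes.camera_info(n);f=240/np.tan(np.radians(c["vertical_fov"]/2));T=c["T"]
    d=T[:3,:3]@np.array([(u-c["cx"])/f,-(v-c["cy"])/f,-1]);o=T[:3,3]
    return o+d*(z-o[2])/d[2]
def proj(n,p):
    c=eyes.camera_info(n);f=240/np.tan(np.radians(c["vertical_fov"]/2));T=c["T"]
    q=T[:3,:3].T@(np.array(p)-T[:3,3]); return np.array([c["cx"]+f*q[0]/-q[2],c["cy"]-f*q[1]/-q[2]])
def blobs(n,im,lo=60,a0=200,a1=1200,roi=None,S=4,thr=120):
    g=cv2.resize(im,None,fx=S,fy=S,interpolation=cv2.INTER_CUBIC).astype(int)
    m=((g.min(2)>thr)&(g.max(2)-g.min(2)<40)).astype(np.uint8)
    m=cv2.morphologyEx(m,cv2.MORPH_CLOSE,np.ones((13,13),np.uint8))
    out=[]
    for c in cv2.findContours(m,cv2.RETR_EXTERNAL,cv2.CHAIN_APPROX_NONE)[0]:
        a=cv2.contourArea(c)/S/S
        if a0<a<a1: out.append((c[:,0,:]+.5)/S-.5)
    return out
def rects(n,im,z=.034,**k):
    """min-area rectangles of white blobs on plane z: centre (mm), size, angle of long side"""
    r=[]
    for c in blobs(n,im,**k):
        w=np.array([ray(n,u,v,z)[:2] for u,v in c],np.float32)*1000
        (x,y),(a,b),t=cv2.minAreaRect(w); 
        r.append((c.mean(0).round(1).tolist(),round(x),round(y),round(a,1),round(b,1),round(t,1)))
    return sorted(r,key=lambda r:-r[2])
def shot(n,name):
    im=eyes.capture(n); cv2.imwrite(f"pics/{name}.png",im); return im
def crop(im,x0,y0,x1,y1,s,name):
    cv2.imwrite(f"pics/{name}.png",cv2.resize(im[y0:y1,x0:x1],None,fx=s,fy=s,interpolation=cv2.INTER_CUBIC))
E
python3 - <<'E'
from h import *
a=cv2.imread("pics/top0.png");b=cv2.imread("pics/scene0.png")
for n,im in(("top",a),("scene",b)):
    print(n)
    for r in rects(n,im,a0=120,a1=8000): print(r)
A=cv2.resize(a[220:345,205:510],(793,325),interpolation=cv2.INTER_CUBIC)
B=cv2.resize(b[180:280,140:445],(793,260),interpolation=cv2.INTER_CUBIC)
cv2.imwrite("pics/c1.png",np.vstack([A,B]))
for n,im in(("top",a),("scene",b)):
    m=((im[:,:,2]>120)&(im[:,:,1]<60)&(im[:,:,0]<60)).astype(np.uint8)
    c=max(cv2.findContours(m,0,1)[0],key=cv2.contourArea)[:,0]
    w=np.array([ray(n,u,v,.05)[:2] for u,v in c],np.float32);print("tray",cv2.minAreaRect(w))
E
```

```text
topTraceback (most recent call last):
  File "<stdin>", line 5, in <module>
  File "h.py", line 23, in rects
    w=np.array([ray(n,u,v,z)[:2] for u,v in c],np.float32)*1000
                ~~~^^^^^^^^^
  File "h.py", line 4, in ray
    c=eyes.camera_info(n);f=240/np.tan(np.radians(c["vertical_fov"]/2));T=c["T"]
ValueError: time passes only in moves, steps and waits
```

```bash
sed -i 's/^import cv2, numpy as np/&, functools\n@functools.lru_cache\ndef info(n): return eyes.camera_info(n)/; s/c=eyes.camera_info(n);/c=info(n);/' h.py
python3 - <<'E'
from h import *
a=cv2.imread("pics/top0.png");b=cv2.imread("pics/scene0.png")
A=cv2.resize(a[220:345,205:510],(793,325),interpolation=cv2.INTER_CUBIC)
B=cv2.resize(b[180:280,140:445],(793,260),interpolation=cv2.INTER_CUBIC)
cv2.imwrite("pics/c1.png",np.vstack([A,B]))
for n,im in(("top",a),("scene",b)):
    print(n)
    for r in rects(n,im,a0=120,a1=8000): print(r)
    m=((im[:,:,2]>120)&(im[:,:,1]<60)&(im[:,:,0]<60)).astype(np.uint8)
    c=max(cv2.findContours(m,0,1)[0],key=cv2.contourArea)[:,0]
    w=np.array([ray(n,u,v,.05)[:2] for u,v in c],np.float32);print("tray",cv2.minAreaRect(w))
E
```

```text
top
([40.6, 437.7], 80, 589, 127.3, 167.6, 73.6)
([112.8, 247.6], 524, 448, 37.2, 50.1, 27.6)
([165.8, 291.3], 415, 321, 105.4, 79.8, 60.2)
([228.5, 274.2], 452, 177, 53.6, 58.9, 75.9)
([269.6, 280.6], 434, 82, 59.9, 52.8, 14.5)
([302.7, 280.0], 434, 5, 59.6, 52.6, 2.8)
([329.1, 473.2], 2, -42, 113.0, 30.4, 68.5)
([345.2, 280.6], 430, -93, 52.4, 60.0, 81.3)
([356.2, 443.1], 61, -95, 145.3, 79.2, 6.3)
([374.7, 186.5], 655, -174, 341.4, 138.8, 86.5)
([388.4, 281.2], 426, -193, 52.7, 59.0, 88.5)
([437.3, 291.1], 406, -308, 51.9, 93.5, 1.0)
([490.3, 237.0], 527, -439, 49.9, 36.0, 80.5)
([560.1, 183.0], 655, -619, 361.3, 68.8, 0.0)
([606.8, 330.9], 300, -685, 73.9, 75.1, 89.7)
([611.9, 374.2], 203, -686, 41.3, 128.0, 0.4)
tray ((0.6331540942192078, 0.16772109270095825), (0.2905082106590271, 0.14174720644950867), 86.31268310546875)
scene
([596.7, 306.1], 734, 644, 217.1, 150.9, 17.1)
([415.7, 4.0], -567, 467, 64.4, 71.1, 80.9)
([438.7, 197.2], 374, 340, 82.6, 85.1, 54.2)
([431.1, 218.1], 444, 302, 82.9, 64.7, 53.1)
([385.9, 225.5], 458, 177, 54.3, 66.2, 75.9)
([345.3, 53.6], -295, 160, 42.
[... 296 characters left out ...]
 123.3], 28, -100, 258.7, 75.8, 4.4)
([253.3, 302.7], 652, -174, 345.0, 136.2, 86.6)
([246.2, 227.7], 434, -193, 53.1, 68.2, 88.8)
([234.3, 32.7], -432, -240, 475.2, 147.1, 3.2)
([201.7, 229.5], 425, -308, 71.9, 92.7, 3.8)
([148.6, 258.9], 504, -440, 52.0, 37.9, 83.6)
([59.1, 348.2], 711, -618, 71.5, 277.7, 89.8)
([73.9, 271.1], 525, -618, 71.5, 76.0, 89.7)
([69.3, 183.0], 242, -694, 107.6, 150.5, 0.6)
([8.0, 228.7], 375, -821, 123.1, 47.5, 26.2)
([44.1, 100.4], -123, -827, 170.5, 26.9, 6.0)
([18.9, 138.8], 42, -864, 167.5, 22.4, 33.5)
([10.3, 51.5], -452, -995, 522.6, 108.5, 14.5)
tray ((0.6397703886032104, 0.16714230179786682), (0.29099416732788086, 0.14083199203014374), 86.32254028320312)
```

View pics/c1.png

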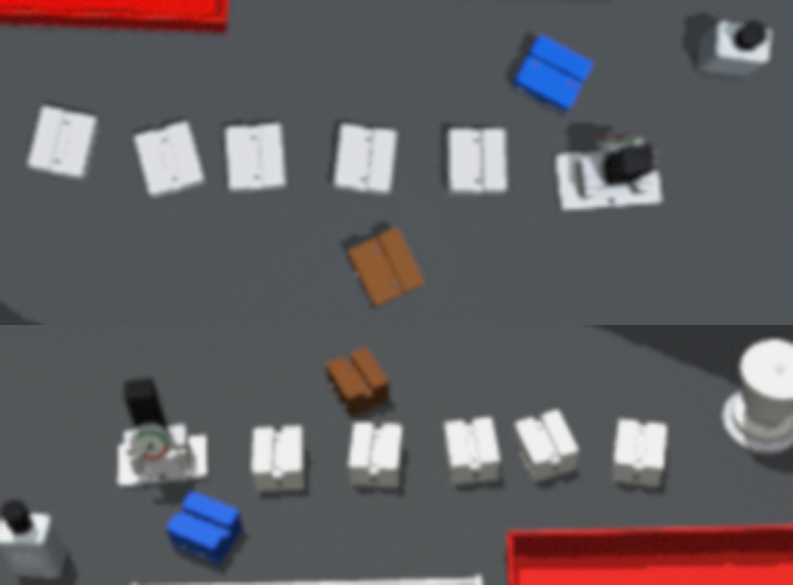

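The crop confirms five white shoes, with blue and brown look-alikes that I'll leave alone. Both views agree on y within about 1 mm. The gauge stands on the right-hand rest. Next I'll get the gauge axis from its black housing and the bottle and rack positions.

Run:
```python
from h import *
for n,roi in(("top",(425,265,480,315)),("scene",(180,190,212,232))):
    im=cv2.imread(f"pics/{n}0.png");x0,y0,x1,y1=roi
    g=cv2.resize(im[y0:y1,x0:x1],None,fx=4,fy=4,interpolation=cv2.INTER_CUBIC)
    m=(g.max(2)<28).astype(np.uint8)
    for c in sorted(cv2.findContours(m,0,1)[0],key=cv2.contourArea)[-2:]:
        p=c[:,0]/4+[x0,y0]
        print(n,cv2.contourArea(c)/16,p.min(0),p.max(0),cv2.minAreaRect(p.astype(np.float32)))
for xyz in [(.43,-.31,.128),(.43,-.31,.038),(.43,-.31,.0)]: print(xyz,proj("top",xyz),proj("scene",xyz))
```

```text
top 51.65625 [438.5 279.5] [449.25 289.25] ((443.7383728027344, 284.3021545410156), (9.645092010498047, 10.687408447265625), 86.633544921875)
scene 96.65625 [189.5  206.75] [202.5 217.5] ((196.01443481445312, 212.94712829589844), (11.374736785888672, 11.32570743560791), 78.69007110595703)
(0.43, -0.31, 0.128) [447.73140975 271.85344891] [193.82267658 208.53615314]
(0.43, -0.31, 0.038) [439.03499799 278.10185656] [200.86255704 229.51052935]
(0.43, -0.31, 0.0) [435.67374765 280.51692878] [203.5987483  237.66264292]
```

Call:
jog_arm:
  motion:
    - [0.05,-0.05,0.005,0,0,9,0.3]
    - [0.05,-0.0375,0,0,0,9,0.3]
    - [0.045,-0.0425,0,0,0,9,0.3]
    - [0.03,-0.055,0,0,0,0,0.3]
    - [0.015,-0.06,0,0,0,0,0.3]
    - [0,-0.06,0,0,0,0,0.3]
    - [0,-0.06,0,0,0,0,0.3]
    - [0,-0.06,0,0,0,0,0.3]

```text
clock: 1.1
tool_pos: [0.4254, 0.1009, 0.2356]
tool_rot: [-90.0, 0.0, 2.1]
contact_force: [1.4, -0.4, -0.2]
grip_width: 0.0599
```

Run:
```python
from h import *
L=[]
for n,(x0,y0) in(("top",(415,260)),("scene",(175,192))):
    im=cv2.imread(f"pics/{n}0.png")
    L.append(cv2.convertScaleAbs(cv2.resize(im[y0:y0+50,x0:x0+50],(400,400),interpolation=cv2.INTER_CUBIC),alpha=1.6,beta=20))
cv2.imwrite("pics/c2.png",np.hstack(L))
```

```text
(no output)
```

View pics/c2.png

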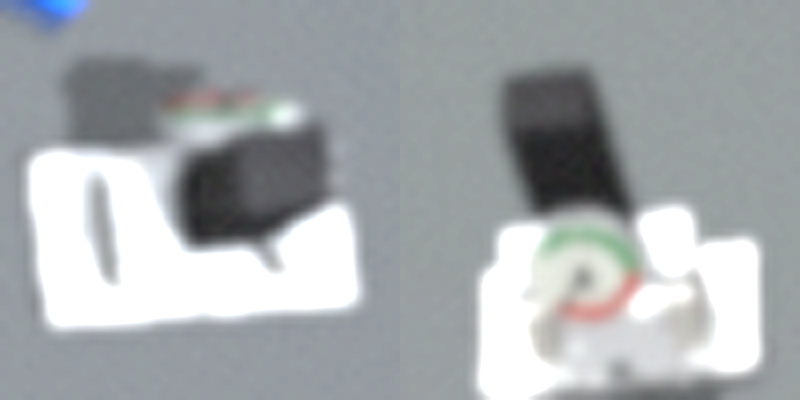

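The crop shows the housing's top face at top px (450.5,281.5) and scene px (193.5,204.5). The needle, at its free position, is in the red band at lower left.

Run:
```python
from h import *
print(ray("top",450.3,281.2,.128),ray("scene",193.2,204.3,.128))
for n in("top","scene"):
    for r in rects(n,shot(n,n+"1"),a0=120,a1=1200): print(n,r) if 150<r[1]<600 and abs(r[2])<250 else 0
```

```text
[ 0.40940011 -0.31410296  0.128     ] [ 0.41646515 -0.31219092  0.128     ]
top ([327.0, 334.8], 309, -47, 133.3, 17.5, 21.0)
top ([337.3, 328.9], 321, -71, 133.7, 16.6, 20.0)
top ([345.2, 280.5], 430, -93, 51.7, 59.4, 81.4)
top ([388.3, 281.3], 426, -193, 52.0, 58.4, 88.6)
scene ([386.3, 225.5], 458, 178, 52.0, 64.1, 76.2)
scene ([349.3, 223.3], 443, 82, 60.4, 49.4, 14.6)
scene ([320.9, 224.8], 442, 6, 67.6, 54.5, 2.8)
scene ([283.9, 226.4], 438, -93, 53.8, 68.7, 81.5)
scene ([246.2, 227.8], 434, -193, 53.1, 68.2, 88.8)
```

Call:
jog_arm:
  motion:
    - [-0.002,-0.059,0,0,0,1,0.3]
    - [-0.002,-0.059,0,0,0,0,0.3]
    - [-0.002,-0.059,0,0,0,0,0.3]
    - [-0.002,-0.059,0,0,0,0,0.3]
    - [-0.002,-0.059,-0.01,0,0,0,0.3]
    - [-0.002,-0.059,-0.03,0,0,0,0.3]
    - [-0.001,-0.059,-0.03,0,0,0,0.3]
    - [0,0,-0.016,0,0,0,0.3]

```text
clock: 2.2
tool_pos: [0.4114, -0.3069, 0.1511]
tool_rot: [-90.0, 0.1, 2.9]
contact_force: [0.4, 0.9, 0.2]
grip_width: 0.0597
```

Call:
jog_arm:
  motion:
    - [0.001,-0.006,-0.01,0,0,0,0.3]
    - [0,0,-0.015,0,0,0,0.3]
    - [0,0,-0.015,0,0,0,0.3]
    - [0,0,-0.014,0,0,0,0.3]
    - [0,0,-0.002,0,0,0,0.3]

```text
clock: 2.82
tool_pos: [0.4139, -0.3093, 0.0965]
tool_rot: [-90.0, 0.0, 3.2]
contact_force: [-0.8, -0.3, 0.0]
grip_width: 0.0597
```

Run:
```python
from h import *
L=[]
for n,(x0,y0) in(("top",(405,250)),("scene",(160,180))):
    im=shot(n,n+"2")
    L.append(cv2.convertScaleAbs(cv2.resize(im[y0:y0+70,x0:x0+70],(400,400),interpolation=cv2.INTER_CUBIC),alpha=1.5,beta=20))
cv2.imwrite("pics/c3.png",np.hstack(L)); o=env.get_obs(); print(o["tool_pos"],o["contact_force"])
```

```text
[ 0.41402273 -0.30952621  0.09718297] [-0.37946222 -0.05346688 -0.09867584]
```

View pics/c3.png

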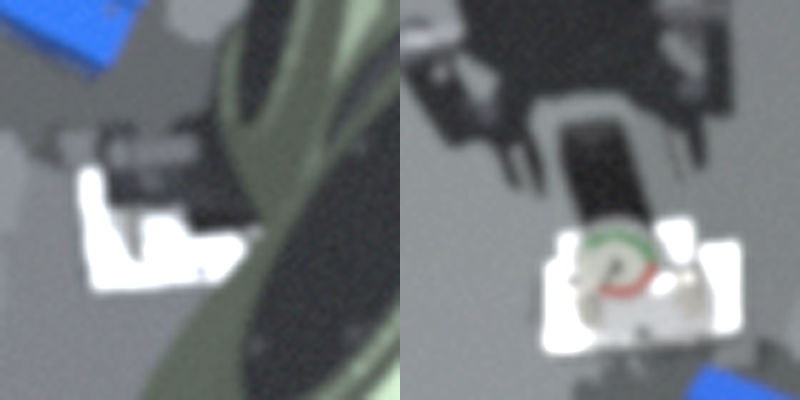

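The scene crop shows the housing between the fingers, about 4 mm toward −y of their centre. I'll shift and close.

Call:
jog_arm:
  motion:
    - [0,-0.004,0,0,0,0,0.3]
    - [0,0,0,0,0,0,0.6]
    - [0,0,0,0,0,0,0.8]
    - [0,0,0,0,0,0,0.8]
    - [0,0,0,0,0,0,0.9]
    - [0,0,0,0,0,0,0.9]
    - [0,0,0,0,0,0,0.9]

```text
clock: 3.8
tool_pos: [0.4139, -0.3138, 0.0974]
tool_rot: [-90.0, -0.0, 3.1]
contact_force: [-0.5, -1.9, 5.3]
grip_width: 0.0274
```

Run:
```python
from h import *
o=env.get_obs(); print(o["tool_pos"],o["tool_rot"],o["contact_force"],o["q"])
im=shot("scene","scene3")
crop(im,150,160,250,250,5,"c4")
```

```text
[ 0.41392819 -0.31379925  0.09735781] [-9.00336176e+01 -1.83362718e-02  3.13796997e+00] [-0.46759545 -1.86477926  5.27237719] [ 40.7354141   47.90148443 -13.14086083 104.75841297  20.02403033
  29.57101255 107.39661852]
```

View pics/c4.png

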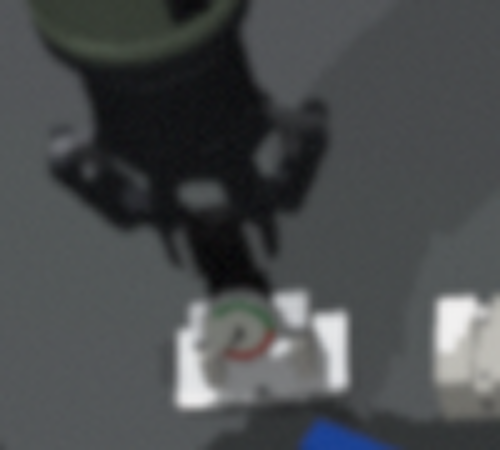

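The gauge is gripped, with a width of 27.4 mm against 28 nominal. I'll lift it and go to shoe 1.

Call:
jog_arm:
  motion:
    - [0,0,0.006,0,0,0,0.9]
    - [0,0,0.02,0,0,0,0.9]
    - [0,0,0.026,0,0,0,0.9]
    - [0,0.02,0.01,0,0,0,0.9]
    - [0,0.05,0,0,0,0,0.9]
    - [0,0.055,0,0,0,0,0.9]
    - [0,0.055,0,0,0,0,0.9]
    - [0,0.055,0,0,0,0,0.9]

```text
clock: 4.85
tool_pos: [0.4132, -0.0762, 0.1591]
tool_rot: [-90.0, 0.0, 3.2]
contact_force: [1.6, 1.0, -1.7]
grip_width: 0.0272
```

Call:
jog_arm:
  motion:
    - [0.006,0.055,0,0,0,-4,0.9]
    - [0.01,0.055,0,0,0,-4,0.9]
    - [0.01,0.055,0,0,0,-4,0.9]
    - [0.01,0.055,0,0,0,-5,0.9]
    - [0.004,0.035,0,0,0,0,0.9]
    - [0,0,0,0,0,0,0.9]

```text
clock: 5.6
tool_pos: [0.4528, 0.1794, 0.1588]
tool_rot: [-90.0, 0.0, -13.6]
contact_force: [0.3, -1.6, -2.0]
grip_width: 0.0271
```

Run:
```python
from h import *
o=env.get_obs(); print(o["tool_pos"],o["tool_rot"],o["contact_force"])
im=shot("scene","scene4"); crop(im,330,150,440,250,5,"c5")
for n,i in(("scene",im),("top",shot("top","top4"))):
    for r in rects(n,i,a0=120,a1=1200): print(n,r) if 380<r[1]<520 and abs(r[2])<250 else 0
```

```text
[0.45275518 0.17939065 0.15880012] [-8.99613422e+01  4.34603354e-02 -1.35997401e+01] [ 0.32804181 -1.60423744 -2.04484609]
scene ([385.8, 226.0], 459, 176, 47.4, 56.8, 76.4)
scene ([349.8, 223.0], 442, 83, 67.2, 53.9, 15.2)
scene ([321.0, 224.9], 442, 6, 67.6, 54.6, 3.0)
scene ([283.8, 226.5], 438, -93, 53.9, 67.9, 81.6)
scene ([246.1, 227.7], 434, -193, 53.1, 68.2, 88.8)
top ([269.6, 280.6], 435, 82, 59.4, 52.1, 14.3)
top ([302.7, 280.0], 434, 5, 59.0, 51.7, 2.9)
top ([345.2, 280.5], 430, -93, 51.7, 59.3, 81.5)
top ([388.3, 281.3], 426, -193, 51.9, 58.5, 88.5)
```

View pics/c5.png

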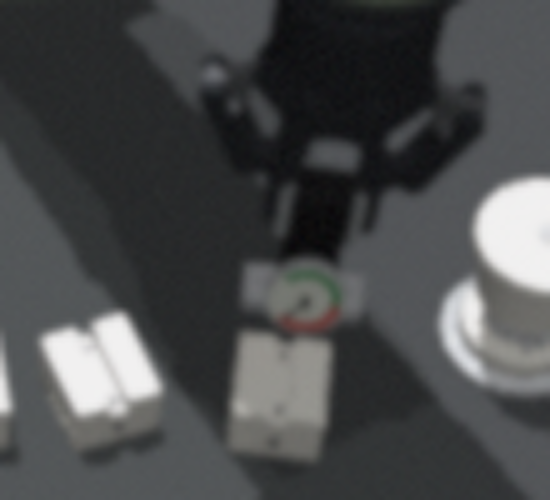

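The scene crop shows the dial facing the camera, with the probe above shoe 1 and its channel at about (283,345). The needle is near lower left, which is full extension. I'll descend to just above the channel.

Call:
jog_arm:
  motion:
    - [0.001,-0.0024,-0.02,0,0,0,0.9]
    - [0,0,-0.02,0,0,0,0.9]
    - [0,0,-0.01,0,0,0,0.9]
    - [0,0,-0.003,0,0,0,0.9]
    - [0,0,0,0,0,0,0.9]

```text
clock: 6.32
tool_pos: [0.4548, 0.1736, 0.1064]
tool_rot: [-90.0, -0.0, -13.9]
contact_force: [-1.2, -1.8, 1.5]
grip_width: 0.0271
```

Call:
jog_arm:
  motion:
    - [0,0,-0.002,0,0,0,0.9]
    - [0,0,-0.002,0,0,0,0.9]
    - [0,0,-0.001,0,0,0,0.9]
    - [0,0,0,0,0,0,0.9]

```text
clock: 6.82
tool_pos: [0.4549, 0.174, 0.101]
tool_rot: [-90.0, -0.0, -13.9]
contact_force: [-0.3, -2.5, 2.9]
grip_width: 0.0272
```

The tip touched at the shoe-top height because y came out 3 mm short. I'll raise it, correct and retry.

Call:
jog_arm:
  motion:
    - [0,0,0.006,0,0,0,0.9]
    - [0,0,0.006,0,0,0,0.9]
    - [0.0,0.0032,0,0,0,0,0.9]
    - [0,0,0,0,0,0,0.9]
    - [0,0,0,0,0,0,0.9]

```text
clock: 7.45
tool_pos: [0.4548, 0.1772, 0.1129]
tool_rot: [-90.0, 0.0, -13.8]
contact_force: [0.4, -0.8, -1.7]
grip_width: 0.0273
```

Call:
jog_arm:
  motion:
    - [0,0,-0.004,0,0,0,0.9]
    - [0,0,-0.004,0,0,0,0.9]
    - [0,0,0,0,0,0,0.9]
    - [0,0,0,0,0,0,0.9]

```text
clock: 7.95
tool_pos: [0.4548, 0.1772, 0.105]
tool_rot: [-90.0, 0.0, -13.9]
contact_force: [0.9, 0.1, -1.8]
grip_width: 0.0272
```

In the channel now: no contact at 0.105. Next I'll go to the depth-7 threshold of 0.1004, then seat the bar.

Call:
jog_arm:
  motion:
    - [0,0,-0.003,0,0,0,0.9]
    - [0,0,-0.0015,0,0,0,0.9]
    - [0,0,0,0,0,0,0.9]
    - [0,0,0,0,0,0,0.9]

```text
clock: 8.45
tool_pos: [0.4549, 0.1772, 0.1006]
tool_rot: [-90.0, -0.0, -13.9]
contact_force: [0.8, 0.3, 2.3]
grip_width: 0.0274
```

Call:
jog_arm:
  motion:
    - [0,0,-0.003,0,0,0,0.9]
    - [0,0,-0.003,0,0,0,0.9]
    - [0,0,0,0,0,0,0.9]
    - [0,0,0,0,0,0,0.9]

```text
clock: 8.95
tool_pos: [0.4549, 0.1772, 0.0946]
tool_rot: [-90.0, -0.0, -13.9]
contact_force: [1.3, 1.1, 3.1]
grip_width: 0.0274
```

Call:
jog_arm:
  motion:
    - [0,0,-0.001,0,0,0,0.9]
    - [0,0,-0.001,0,0,0,0.9]
    - [0,0,0,0,0,0,0.9]

```text
clock: 9.32
tool_pos: [0.455, 0.1771, 0.0932]
tool_rot: [-90.0, -0.0, -13.9]
contact_force: [-2.4, -1.5, 24.1]
grip_width: 0.0271
```

Call:
jog_arm:
  motion:
    - [0,0,-0.0005,0,0,0,0.9]
    - [0,0,0,0,0,0,0.9]
    - [0,0,0,0,0,0,0.9]

```text
clock: 9.7
tool_pos: [0.4551, 0.1771, 0.0932]
tool_rot: [-90.0, -0.1, -13.9]
contact_force: [-3.8, -3.0, 36.0]
grip_width: 0.0273
```

Seated at TCP 0.0932. Hold and read the dial.

Call:
jog_arm:
  motion:
    - [0,0,0.0003,0,0,0,0.9]
    - [0,0,0,0,0,0,0.9]
    - [0,0,0,0,0,0,0.9]
    - [0,0,0,0,0,0,0.9]
    - [0,0,0,0,0,0,0.9]
    - [0,0,0,0,0,0,0.9]
    - [0,0,0,0,0,0,0.9]
    - [0,0,0,0,0,0,0.9]

```text
clock: 10.7
tool_pos: [0.455, 0.1771, 0.0932]
tool_rot: [-90.0, -0.0, -13.9]
contact_force: [-3.2, -1.9, 28.7]
grip_width: 0.0271
```

Run:
```python
from h import *
im=shot("scene","dial1"); p=proj("scene",(.475,.172,.055)); print(p)
x,y=map(int,p); crop(im,x-30,y-35,x+30,y+25,9,"c6"); print(env.get_obs()["contact_force"])
```

```text
[385.90294829 226.32432929]
[-3.46855038 -1.96738141 27.95949342]
```

View pics/c6.png

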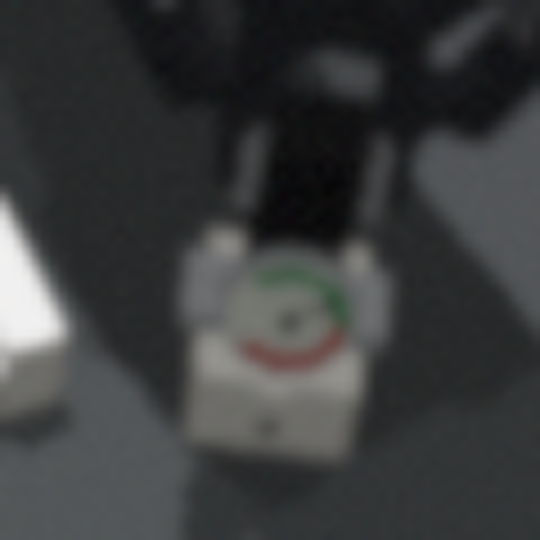

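Call:
jog_arm:
  motion:
    - [0,0,0,0,0,0,0.9]
    - [0,0,0,0,0,0,0.9]
    - [0,0,0,0,0,0,0.9]
    - [0,0,0.001,0,0,0,0.9]
    - [0,0,0.005,0,0,0,0.9]
    - [0,0,0.015,0,0,0,0.9]
    - [0,0,0.01,0,0,0,0.9]
    - [0,0,0,0,0,0,0.9]

```text
clock: 11.75
tool_pos: [0.4549, 0.1772, 0.1237]
tool_rot: [-90.0, -0.0, -13.9]
contact_force: [-0.4, -0.1, -2.1]
grip_width: 0.0269
```

The needle points up and right into the green band, and the force threshold agrees: shoe 1 is shallow. On to shoe 2.

Call:
jog_arm:
  motion:
    - [-0.006,-0.032,0.006,0,0,9.5,0.9]
    - [-0.006,-0.032,0,0,0,9.5,0.9]
    - [-0.006,-0.0307,0,0,0,9.3,0.9]
    - [0,0,0,0,0,0,0.9]
    - [0,0,0,0,0,0,0.9]

```text
clock: 12.38
tool_pos: [0.4369, 0.083, 0.1291]
tool_rot: [-90.0, 0.0, 14.4]
contact_force: [-0.5, 1.0, -2.0]
grip_width: 0.0271
```

```bash
cat > chk.py <<'E'
from h import *
import sys
def chk(k):
    for n in("scene","top"):
        im=shot(n,n+k)
        for r in rects(n,im,a0=120,a1=1200):
            if 380<r[1]<520 and abs(r[2])<250: print(n,r)
if __name__=="__main__":
    chk(sys.argv[1]); o=env.get_obs(); print(o["clock"],o["tool_pos"],o["contact_force"])
E
python3 chk.py 5
```

```text
scene ([386.4, 225.6], 458, 178, 51.6, 64.6, 75.3)
scene ([347.7, 222.7], 433, 78, 77.7, 47.4, 23.6)
scene ([320.9, 224.9], 442, 6, 67.5, 54.2, 2.2)
scene ([283.9, 226.4], 438, -93, 53.8, 68.0, 81.3)
scene ([246.1, 227.8], 434, -193, 53.1, 68.1, 88.8)
top ([345.2, 280.5], 430, -93, 51.7, 59.4, 81.4)
top ([388.4, 281.2], 426, -193, 51.9, 58.5, 88.5)
12.475 [0.43687515 0.08329416 0.12915489] [-0.18121725  0.75106472 -2.1087364 ]
```

Call:
jog_arm:
  motion:
    - [0,-0.0005,-0.012,0,0,0,0.9]
    - [0,0,-0.008,0,0,0,0.9]
    - [0,0,-0.004,0,0,0,0.9]
    - [0,0,0,0,0,0,0.9]
    - [0,0,0,0,0,0,0.9]

```text
clock: 13.1
tool_pos: [0.4369, 0.082, 0.1055]
tool_rot: [-90.0, -0.0, 14.4]
contact_force: [-0.5, 0.4, -1.6]
grip_width: 0.0273
```

Call:
jog_arm:
  motion:
    - [0,0,-0.003,0,0,0,0.9]
    - [0,0,-0.0015,0,0,0,0.9]
    - [0,0,0,0,0,0,0.9]
    - [0,0,0,0,0,0,0.9]

```text
clock: 13.6
tool_pos: [0.4369, 0.082, 0.1009]
tool_rot: [-90.0, -0.0, 14.4]
contact_force: [-0.2, -0.5, -1.2]
grip_width: 0.0274
```

No contact at 0.1009, so shoe 2 is deep. Seat and hold.

Call:
jog_arm:
  motion:
    - [0,0,-0.003,0,0,0,0.9]
    - [0,0,-0.003,0,0,0,0.9]
    - [0,0,-0.0015,0,0,0,0.9]
    - [0,0,-0.0005,0,0,0,0.9]
    - [0,0,0,0,0,0,0.9]
    - [0,0,0,0,0,0,0.9]

```text
clock: 14.35
tool_pos: [0.437, 0.0819, 0.0933]
tool_rot: [-90.0, -0.0, 14.4]
contact_force: [-1.3, -1.1, 16.9]
grip_width: 0.0271
```

Call:
jog_arm:
  motion:
    - [0,0,-0.0003,0,0,0,0.9]
    - [0,0,0,0,0,0,0.9]
    - [0,0,0,0,0,0,0.9]
    - [0,0,0,0,0,0,0.9]
    - [0,0,0,0,0,0,0.9]
    - [0,0,0,0,0,0,0.9]
    - [0,0,0,0,0,0,0.9]
    - [0,0,0,0,0,0,0.9]

```text
clock: 15.35
tool_pos: [0.4371, 0.0819, 0.0932]
tool_rot: [-90.0, -0.1, 14.4]
contact_force: [-2.3, -1.4, 25.4]
grip_width: 0.027
```

Call:
jog_arm:
  motion:
    - [0,0,0,0,0,0,0.9]
    - [0,0,0,0,0,0,0.9]
    - [0,0,0,0,0,0,0.9]

```text
clock: 15.72
tool_pos: [0.4371, 0.0819, 0.0932]
tool_rot: [-90.0, -0.1, 14.4]
contact_force: [-2.6, -2.2, 25.0]
grip_width: 0.0272
```

```bash
python3 chk.py dial2
```

```text
scene ([386.4, 225.6], 458, 178, 51.6, 64.7, 75.3)
scene ([320.9, 224.9], 442, 6, 67.6, 54.1, 3.0)
scene ([283.9, 226.4], 438, -93, 53.9, 68.5, 81.8)
scene ([246.1, 227.7], 434, -193, 53.1, 68.2, 88.8)
top ([345.1, 280.5], 430, -93, 51.7, 59.2, 81.6)
top ([388.4, 281.2], 426, -193, 51.9, 58.5, 88.5)
15.825 [0.43711509 0.08192282 0.09322073] [-2.66161322 -1.09787485 24.79518387]
```

Call:
jog_arm:
  motion:
    - [0,0,0.001,0,0,0,0.9]
    - [0,0,0.005,0,0,0,0.9]
    - [0,0,0.015,0,0,0,0.9]
    - [0,0,0.016,0,0,0,0.9]
    - [0,-0.03,0,0,0,-6,0.9]
    - [0,-0.047,0,0,0,-5.5,0.9]
    - [0,0,0,0,0,0,0.9]
    - [0,0,0,0,0,0,0.9]

```text
clock: 16.82
tool_pos: [0.4368, 0.0054, 0.1296]
tool_rot: [-90.0, 0.0, 3.0]
contact_force: [0.7, -0.6, -1.9]
grip_width: 0.027
```

Call:
jog_arm:
  motion:
    - [0,0,-0.013,0,0,0,0.9]
    - [0,0,-0.008,0,0,0,0.9]
    - [0,0,-0.0036,0,0,0,0.9]
    - [0,0,0,0,0,0,0.9]
    - [0,0,0,0,0,0,0.9]

```text
clock: 17.45
tool_pos: [0.437, 0.005, 0.1052]
tool_rot: [-90.0, -0.0, 3.0]
contact_force: [0.8, 0.6, -1.3]
grip_width: 0.0274
```

Call:
jog_arm:
  motion:
    - [0,0,-0.003,0,0,0,0.9]
    - [0,0,-0.0016,0,0,0,0.9]
    - [0,0,0,0,0,0,0.9]
    - [0,0,0,0,0,0,0.9]

```text
clock: 17.95
tool_pos: [0.4368, 0.005, 0.1004]
tool_rot: [-90.0, 0.0, 2.9]
contact_force: [-0.5, -0.0, -1.8]
grip_width: 0.0271
```

Shoe 3 is deep as well. Seat and hold.

Call:
jog_arm:
  motion:
    - [0,0,-0.003,0,0,0,0.9]
    - [0,0,-0.003,0,0,0,0.9]
    - [0,0,-0.0012,0,0,0,0.9]
    - [0,0,-0.0005,0,0,0,0.9]
    - [0,0,0,0,0,0,0.9]
    - [0,0,0,0,0,0,0.9]

```text
clock: 18.7
tool_pos: [0.4371, 0.0049, 0.0932]
tool_rot: [-90.0, -0.1, 2.9]
contact_force: [-1.9, -1.2, 22.9]
grip_width: 0.0269
```

Call:
jog_arm:
  motion:
    - [0,0,0,0,0,0,0.9]
    - [0,0,0,0,0,0,0.9]
    - [0,0,0,0,0,0,0.9]
    - [0,0,0,0,0,0,0.9]
    - [0,0,0,0,0,0,0.9]
    - [0,0,0,0,0,0,0.9]
    - [0,0,0,0,0,0,0.9]
    - [0,0,0,0,0,0,0.9]

```text
clock: 19.7
tool_pos: [0.4371, 0.0049, 0.0932]
tool_rot: [-90.0, -0.1, 2.9]
contact_force: [-2.5, -2.1, 23.3]
grip_width: 0.0271
```

Call:
jog_arm:
  motion:
    - [0,0,0,0,0,0,0.9]
    - [0,0,0,0,0,0,0.9]
    - [0,0,0,0,0,0,0.9]

```text
clock: 20.08
tool_pos: [0.4371, 0.0049, 0.0932]
tool_rot: [-90.0, -0.1, 2.9]
contact_force: [-1.6, -0.7, 23.5]
grip_width: 0.0272
```

```bash
python3 chk.py dial3
```

```text
scene ([386.0, 225.4], 459, 177, 54.2, 66.1, 75.7)
scene ([350.1, 223.2], 442, 83, 62.7, 49.9, 15.2)
scene ([318.0, 227.6], 447, -6, 71.0, 43.9, 42.4)
scene ([283.9, 226.4], 438, -93, 53.8, 67.9, 81.6)
scene ([246.2, 227.8], 434, -193, 53.1, 68.1, 88.8)
top ([228.3, 274.2], 452, 177, 52.6, 58.3, 76.1)
top ([349.2, 255.1], 492, -106, 134.8, 41.8, 4.0)
top ([388.4, 281.2], 426, -193, 52.0, 58.4, 88.6)
20.175 [0.43708105 0.00487947 0.09322036] [-1.98332793 -1.90128549 23.91237204]
```

Call:
jog_arm:
  motion:
    - [0,0,0.001,0,0,0,0.9]
    - [0,0,0.005,0,0,0,0.9]
    - [0,0,0.015,0,0,0,0.9]
    - [0,0,0.015,0,0,0,0.9]
    - [-0.002,-0.048,0,0,0,-6,0.9]
    - [-0.002,-0.05,0,0,0,-5.6,0.9]
    - [0,0,0,0,0,0,0.9]
    - [0,0,0,0,0,0,0.9]

```text
clock: 21.18
tool_pos: [0.4328, -0.0926, 0.1287]
tool_rot: [-90.0, 0.0, -8.6]
contact_force: [-0.9, 1.0, -2.0]
grip_width: 0.0274
```

Call:
jog_arm:
  motion:
    - [0,0,-0.012,0,0,0,0.9]
    - [0,0,-0.008,0,0,0,0.9]
    - [0,0,-0.0036,0,0,0,0.9]
    - [0,0,0,0,0,0,0.9]
    - [0,0,0,0,0,0,0.9]

```text
clock: 21.8
tool_pos: [0.4329, -0.093, 0.1052]
tool_rot: [-90.0, -0.0, -8.7]
contact_force: [-0.4, 0.8, -2.2]
grip_width: 0.0276
```

Call:
jog_arm:
  motion:
    - [0,0,-0.003,0,0,0,0.9]
    - [0,0,-0.0016,0,0,0,0.9]
    - [0,0,0,0,0,0,0.9]
    - [0,0,0,0,0,0,0.9]

```text
clock: 22.3
tool_pos: [0.4329, -0.093, 0.1005]
tool_rot: [-90.0, -0.0, -8.7]
contact_force: [-0.3, -0.3, -2.0]
grip_width: 0.0273
```

Shoe 4 is deep. Seat and hold.

Call:
jog_arm:
  motion:
    - [0,0,-0.003,0,0,0,0.9]
    - [0,0,-0.003,0,0,0,0.9]
    - [0,0,-0.0013,0,0,0,0.9]
    - [0,0,-0.0005,0,0,0,0.9]
    - [0,0,0,0,0,0,0.9]
    - [0,0,0,0,0,0,0.9]

```text
clock: 23.05
tool_pos: [0.433, -0.0931, 0.0932]
tool_rot: [-90.0, -0.1, -8.7]
contact_force: [-3.2, -0.7, 22.4]
grip_width: 0.0271
```

Call:
jog_arm:
  motion:
    - [0,0,0,0,0,0,0.9]
    - [0,0,0,0,0,0,0.9]
    - [0,0,0,0,0,0,0.9]
    - [0,0,0,0,0,0,0.9]
    - [0,0,0,0,0,0,0.9]
    - [0,0,0,0,0,0,0.9]
    - [0,0,0,0,0,0,0.9]
    - [0,0,0,0,0,0,0.9]

```text
clock: 24.05
tool_pos: [0.4331, -0.0932, 0.0932]
tool_rot: [-90.0, -0.1, -8.7]
contact_force: [-2.2, -0.8, 22.9]
grip_width: 0.0272
```

Call:
jog_arm:
  motion:
    - [0,0,0,0,0,0,0.9]
    - [0,0,0,0,0,0,0.9]
    - [0,0,0,0,0,0,0.9]

```text
clock: 24.42
tool_pos: [0.433, -0.0932, 0.0932]
tool_rot: [-90.0, -0.1, -8.7]
contact_force: [-1.9, -0.8, 22.0]
grip_width: 0.0272
```

```bash
python3 chk.py dial4
```

```text
scene ([385.9, 225.5], 458, 177, 54.3, 66.2, 75.9)
scene ([359.5, 216.6], 423, 112, 67.3, 54.5, 16.0)
scene ([321.0, 225.0], 442, 6, 63.3, 50.0, 2.8)
scene ([246.2, 227.8], 434, -193, 53.1, 68.1, 88.8)
top ([228.5, 274.2], 452, 177, 53.0, 58.6, 76.1)
top ([257.3, 288.9], 416, 110, 59.2, 52.0, 15.6)
top ([302.6, 279.8], 435, 6, 56.7, 49.4, 2.6)
24.525 [ 0.43302655 -0.0931661   0.09322488] [-3.12145804 -1.1511482  22.46998064]
```

Call:
jog_arm:
  motion:
    - [0,0,0.001,0,0,0,0.9]
    - [0,0,0.005,0,0,0,0.9]
    - [0,0,0.015,0,0,0,0.9]
    - [0,0,0.015,0,0,0,0.9]
    - [-0.002,-0.05,0,0,0,4,0.9]
    - [-0.002,-0.05,0,0,0,3.3,0.9]
    - [0,0,0,0,0,0,0.9]
    - [0,0,0,0,0,0,0.9]

```text
clock: 25.52
tool_pos: [0.4287, -0.1925, 0.1286]
tool_rot: [-90.0, 0.0, -1.4]
contact_force: [-0.9, -0.0, -2.0]
grip_width: 0.0274
```

Shoe 2, already gauged, was knocked to about (0.418, 0.111). Continuing with shoe 5.

Call:
jog_arm:
  motion:
    - [0,0,-0.012,0,0,0,0.9]
    - [0,0,-0.008,0,0,0,0.9]
    - [0,0,-0.0036,0,0,0,0.9]
    - [0,0,0,0,0,0,0.9]
    - [0,0,0,0,0,0,0.9]

```text
clock: 26.15
tool_pos: [0.4289, -0.193, 0.1052]
tool_rot: [-90.0, -0.0, -1.4]
contact_force: [-1.1, 0.3, -1.4]
grip_width: 0.0269
```

Call:
jog_arm:
  motion:
    - [0,0,-0.003,0,0,0,0.9]
    - [0,0,-0.0016,0,0,0,0.9]
    - [0,0,0,0,0,0,0.9]
    - [0,0,0,0,0,0,0.9]

```text
clock: 26.65
tool_pos: [0.4289, -0.193, 0.1005]
tool_rot: [-90.0, -0.0, -1.4]
contact_force: [0.5, -0.2, -1.6]
grip_width: 0.0272
```

Call:
jog_arm:
  motion:
    - [0,0,-0.003,0,0,0,0.9]
    - [0,0,-0.003,0,0,0,0.9]
    - [0,0,-0.0013,0,0,0,0.9]
    - [0,0,-0.0005,0,0,0,0.9]
    - [0,0,0,0,0,0,0.9]
    - [0,0,0,0,0,0,0.9]

```text
clock: 27.4
tool_pos: [0.4291, -0.1932, 0.0932]
tool_rot: [-90.0, -0.1, -1.4]
contact_force: [-2.3, -1.0, 20.4]
grip_width: 0.027
```

Call:
jog_arm:
  motion:
    - [0,0,0,0,0,0,0.9]
    - [0,0,0,0,0,0,0.9]
    - [0,0,0,0,0,0,0.9]
    - [0,0,0,0,0,0,0.9]
    - [0,0,0,0,0,0,0.9]
    - [0,0,0,0,0,0,0.9]
    - [0,0,0,0,0,0,0.9]
    - [0,0,0,0,0,0,0.9]

```text
clock: 28.4
tool_pos: [0.4291, -0.1932, 0.0932]
tool_rot: [-90.0, -0.1, -1.4]
contact_force: [-1.7, -0.4, 21.0]
grip_width: 0.0267
```

Call:
jog_arm:
  motion:
    - [0,0,0,0,0,0,0.9]
    - [0,0,0,0,0,0,0.9]
    - [0,0,0,0,0,0,0.9]

```text
clock: 28.78
tool_pos: [0.4291, -0.1932, 0.0932]
tool_rot: [-90.0, -0.1, -1.4]
contact_force: [-2.5, 0.1, 21.0]
grip_width: 0.0272
```

```bash
python3 chk.py dial5
python3 - <<'E'
from h import *
L=[]
for k,(p) in {"2":(.457,.087,.055),"3":(.457,.005,.055),"4":(.453,-.098,.055),"5":(.449,-.193,.055)}.items():
    im=cv2.imread(f"pics/scenedial{k}.png");x,y=map(int,proj("scene",p))
    L.append(cv2.convertScaleAbs(cv2.resize(im[y-22:y+18,x-20:x+20],(390,290),interpolation=cv2.INTER_CUBIC),alpha=1.3))
cv2.imwrite("pics/c7.png",np.vstack([np.hstack(L[:2]),np.hstack(L[2:])]))
E
```

```text
scene ([385.8, 225.5], 459, 177, 54.3, 66.3, 75.9)
scene ([359.2, 216.5], 423, 111, 67.2, 55.3, 16.3)
scene ([321.4, 225.0], 442, 7, 63.4, 52.2, 3.3)
scene ([283.5, 226.4], 438, -94, 52.0, 66.1, 81.7)
scene ([245.8, 228.7], 433, -193, 62.4, 63.4, 2.2)
top ([228.5, 274.2], 452, 177, 53.3, 58.7, 76.2)
top ([257.6, 289.0], 416, 110, 59.4, 52.5, 16.0)
top ([302.3, 279.9], 435, 6, 57.5, 50.8, 2.2)
top ([345.4, 280.5], 430, -93, 51.2, 58.1, 81.6)
28.875 [ 0.42907074 -0.19315992  0.09323276] [-2.13320659  0.1003195  20.44523331]
```

View pics/c7.png

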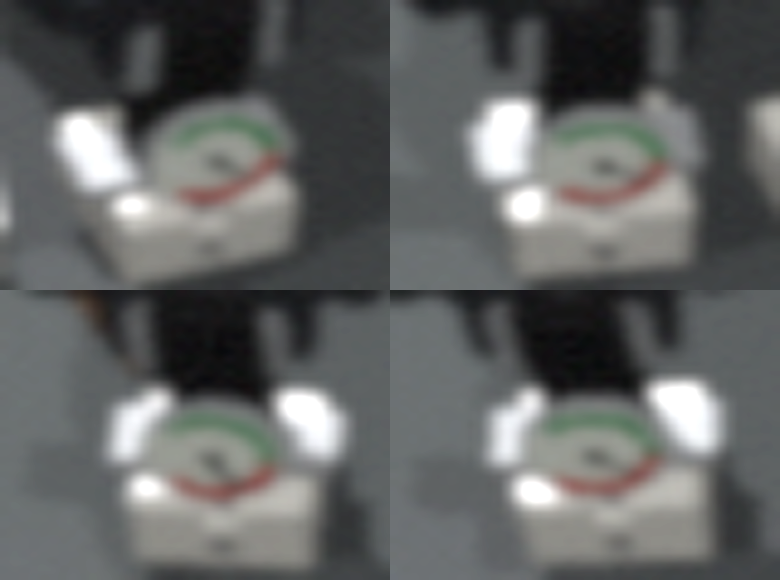

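The needles for shoes 2–5 all point down and right into the red band, matching the force checks. So shoe 1 goes on the rack and shoes 2–5 in the tray. I'll return the gauge to its recorded pose.

Call:
jog_arm:
  motion:
    - [0,0,0.001,0,0,0,0.9]
    - [0,0,0.015,0,0,0,0.9]
    - [0,0,0.03,0,0,0,0.9]
    - [0,0,0.02,0,0,0,0.9]
    - [-0.005,-0.04,0,0,0,2,0.9]
    - [-0.005,-0.04,0,0,0,2,0.9]
    - [-0.005,-0.04,0,0,0,0.5,0.9]
    - [0,0,0,0,0,0,0.9]

```text
clock: 29.88
tool_pos: [0.4125, -0.3156, 0.1581]
tool_rot: [-90.0, 0.1, 2.9]
contact_force: [0.4, 0.7, -1.3]
grip_width: 0.0274
```

Call:
jog_arm:
  motion:
    - [0,0,0,0,0,0,0.9]
    - [0,0,-0.02,0,0,0,0.9]
    - [0,0,-0.02,0,0,0,0.9]
    - [0,0,0,0,0,0,0.9]
    - [0,0,0,0,0,0,0.9]

```text
clock: 30.5
tool_pos: [0.4143, -0.3126, 0.1193]
tool_rot: [-90.0, -0.0, 3.2]
contact_force: [0.1, -0.3, -1.7]
grip_width: 0.0272
```

Call:
jog_arm:
  motion:
    - [-0.0003,-0.001,-0.01,0,0,0,0.9]
    - [0,0,-0.008,0,0,0,0.9]
    - [0,0,-0.003,0,0,0,0.9]
    - [0,0,-0.0008,0,0,0,0.9]
    - [0,0,0,0,0,0,0.9]
    - [0,0,0,0,0,0,0.9]

```text
clock: 31.25
tool_pos: [0.4135, -0.314, 0.0973]
tool_rot: [-90.0, -0.0, 3.1]
contact_force: [-2.8, 1.8, 12.6]
grip_width: 0.0272
```

Call:
jog_arm:
  motion:
    - [0,0,0.0004,0,0,0,0.9]
    - [0,0,0,0,0,0,0.6]
    - [0,0,0,0,0,0,0.45]
    - [0,0,0,0,0,0,0.3]
    - [0,0,0,0,0,0,0.3]
    - [0,0,0,0,0,0,0.3]

```text
clock: 32.0
tool_pos: [0.4135, -0.314, 0.0972]
tool_rot: [-90.0, 0.0, 3.1]
contact_force: [0.3, 0.0, -0.1]
grip_width: 0.0597
```

Call:
jog_arm:
  motion:
    - [0,0,0.01,0,0,0,0.3]
    - [0,0,0.03,0,0,0,0.3]
    - [0,0,0.04,0,0,0,0.3]
    - [0,0.02,0.03,0,0,-10,0.3]
    - [0,0.05,0.02,0,0,-10,0.2]
    - [0,0.06,0,0,0,-10,0.2]
    - [0,0.06,0,0,0,-10,0.2]
    - [0,0.06,0,0,0,-10,0.2]

```text
clock: 33.0
tool_pos: [0.4137, -0.0681, 0.2279]
tool_rot: [-90.0, -0.0, -46.1]
contact_force: [1.5, -0.5, -0.6]
grip_width: 0.0682
```

```bash
python3 chk.py a1
python3 - <<'E'
from h import *
L=[]
for n,(x0,y0) in(("top",(405,250)),("scene",(160,180))):
    im=cv2.imread(f"pics/{n}a1.png")
    L.append(cv2.convertScaleAbs(cv2.resize(im[y0:y0+70,x0:x0+70],(400,400),interpolation=cv2.INTER_CUBIC),alpha=1.2,beta=10))
b=cv2.imread("pics/scenea1.png")[265:340,170:340]
cv2.imwrite("pics/c8.png",np.vstack([np.hstack(L)[:,:],cv2.resize(b,(800,200))[:200]]))
E
```

```text
scene ([385.9, 225.5], 459, 177, 54.3, 66.1, 76.2)
scene ([359.4, 216.6], 424, 112, 62.9, 52.0, 16.5)
scene ([320.5, 225.0], 441, 5, 65.7, 51.9, 1.9)
scene ([283.7, 226.3], 438, -93, 53.6, 68.4, 81.5)
scene ([246.2, 227.8], 434, -193, 53.1, 68.1, 88.8)
top ([228.4, 274.2], 452, 177, 53.0, 58.6, 75.9)
top ([257.5, 288.8], 416, 110, 56.9, 49.7, 15.9)
top ([301.0, 279.9], 434, 8, 58.5, 44.2, 2.9)
top ([395.3, 281.1], 426, -209, 21.0, 58.0, 89.5)
33.1 [ 0.41422299 -0.0640493   0.22795715] [ 1.02535769 -1.66289889  0.56191223]
```

View pics/c8.png

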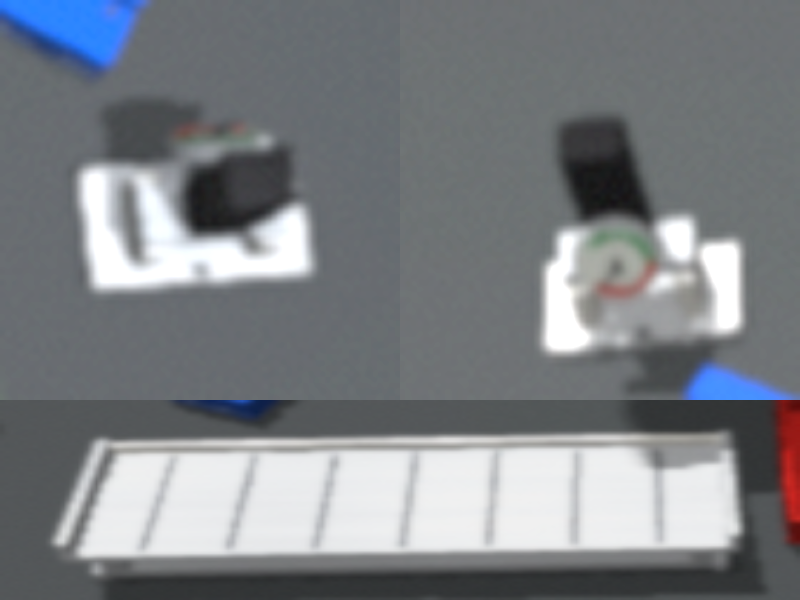

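The gauge stands upright on its rest with its bar across both cheeks. The rack surface is clear, with its lip on the robot side. Next, shoe 3.

Call:
jog_arm:
  motion:
    - [0.011,0.035,-0.02,0,0,-10.5,0.15]
    - [0.012,0.035,-0.03,0,0,-10.5,0.15]
    - [0,0,-0.03,0,0,-10.5,0.15]
    - [0,0,-0.03,0,0,-9.6,0.15]
    - [0,0,-0.03,0,0,0,0.15]
    - [0,0,-0.02,0,0,0,0.15]
    - [0,0,0,0,0,0,0.15]

```text
clock: 33.98
tool_pos: [0.4367, -0.0004, 0.0668]
tool_rot: [-90.1, 0.0, -86.9]
contact_force: [-0.1, -0.0, 1.3]
grip_width: 0.0723
```

Run:
```python
from h import *
o=env.get_obs();print(o["tool_pos"],o["tool_rot"],o["q"].round(0))
crop(shot("scene","g3"),270,150,390,240,5,"c9")
```

```text
[ 4.36688035e-01 -3.54622281e-04  6.68005932e-02] [-9.00951044e+01  4.88630264e-02 -8.68972450e+01] [ -6.  48.   3. 122. -14.  10.  13.]
```

View pics/c9.png

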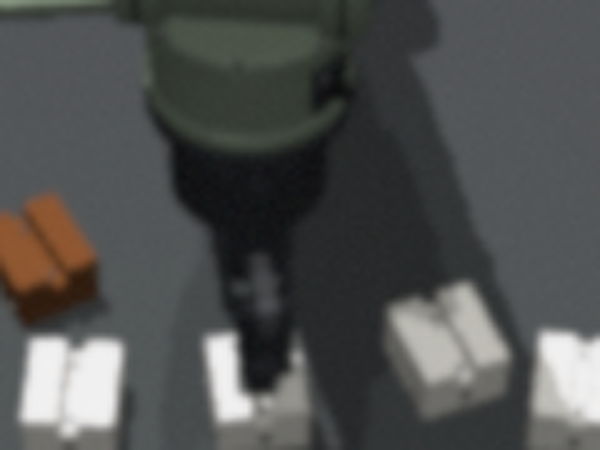

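The gripper straddles shoe 3, slightly to its −y side. Correct, descend and grip.

Call:
jog_arm:
  motion:
    - [0,0.006,-0.01,0,0,0,0.15]
    - [0,0,-0.02,0,0,0,0.15]
    - [0,0,-0.02,0,0,0,0.15]
    - [0,0,-0.012,0,0,0,0.15]
    - [0,0,0,0,0,0,0.15]
    - [0,0,0,0,0,0,0.15]

```text
clock: 34.78
tool_pos: [0.4372, 0.006, 0.0058]
tool_rot: [-90.0, 0.0, -86.9]
contact_force: [0.3, 0.3, 0.3]
grip_width: 0.0727
```

Call:
jog_arm:
  motion:
    - [0,0,0,0,0,0,0.4]
    - [0,0,0,0,0,0,0.6]
    - [0,0,0,0,0,0,0.6]
    - [0,0,0,0,0,0,0.6]
    - [0,0,0.005,0,0,0,0.6]
    - [0,0,0.02,0,0,0,0.6]
    - [0,0,0.03,0,0,0,0.6]
    - [0,0,0,0,0,0,0.6]

```text
clock: 35.78
tool_pos: [0.4377, 0.006, 0.0619]
tool_rot: [-89.8, 0.0, -86.9]
contact_force: [0.1, -0.4, -1.7]
grip_width: 0.053
```

Call:
jog_arm:
  motion:
    - [0,0,0.035,0,0,0,0.6]
    - [0.03,0.01,0.033,0,0,-3,0.6]
    - [0.05,0.015,0,0,0,-3.8,0.6]
    - [0.055,0.016,0,0,0,0,0.6]
    - [0.055,0.016,0,0,0,0,0.6]
    - [0,0,0,0,0,0,0.6]
    - [0,0,0,0,0,0,0.6]

```text
clock: 36.65
tool_pos: [0.626, 0.0625, 0.1273]
tool_rot: [-90.1, -0.0, -93.7]
contact_force: [0.6, -0.6, -0.4]
grip_width: 0.0531
```

```bash
python3 chk.py t1
python3 - <<'E'
from h import *
a=cv2.imread("pics/scenet1.png");b=cv2.imread("pics/topt1.png")
cv2.imwrite("pics/c10.png",np.hstack([cv2.resize(a[180:330,320:470],(400,400)),cv2.resize(b[150:300,160:310],(400,400))]))
E
```

```text
scene ([388.3, 226.8], 459, 181, 44.3, 63.8, 74.2)
scene ([283.9, 226.4], 438, -93, 53.9, 68.6, 81.7)
scene ([246.1, 227.7], 434, -193, 53.1, 68.1, 88.8)
top ([345.2, 280.5], 430, -93, 51.6, 59.3, 81.4)
top ([388.4, 281.2], 426, -193, 52.3, 58.4, 88.6)
36.75 [0.62605516 0.06243899 0.12796692] [ 0.22216448 -0.24793163 -1.13130394]
```

View pics/c10.png

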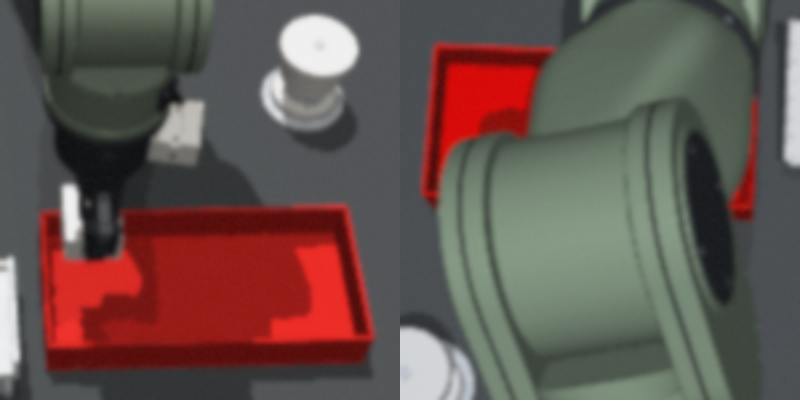

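The shoe hangs over the tray's −y end. Lower and release.

Call:
jog_arm:
  motion:
    - [0.005,0,-0.02,0,0,0,0.6]
    - [0,0,-0.03,0,0,0,0.6]
    - [0,0,-0.03,0,0,0,0.6]
    - [0,0,-0.02,0,0,0,0.6]
    - [0,0,-0.012,0,0,0,0.6]
    - [0,0,-0.002,0,0,0,0.6]
    - [0,0,0,0,0,0,0.6]
    - [0,0,0,0,0,0,0.6]

```text
clock: 37.75
tool_pos: [0.6323, 0.0629, 0.0149]
tool_rot: [-90.0, 0.0, -93.7]
contact_force: [-0.4, -0.2, -0.2]
grip_width: 0.0528
```

Call:
jog_arm:
  motion:
    - [0,0,0,0,0,0,0.3]
    - [0,0,0,0,0,0,0.15]
    - [0,0,0,0,0,0,0.15]
    - [0,0,0.02,0,0,0,0.15]
    - [0,0,0.04,0,0,0,0.15]
    - [0,0,0.05,0,0,0,0.15]
    - [-0.04,0.01,0,0,0,10,0.15]
    - [-0.05,0.01,0,0,0,10,0.15]

```text
clock: 38.75
tool_pos: [0.5412, 0.0831, 0.1258]
tool_rot: [-89.9, -0.0, -73.4]
contact_force: [0.4, 1.0, -0.5]
grip_width: 0.073
```

Call:
jog_arm:
  motion:
    - [-0.04,0.01,0,0,0,-0.6,0.15]
    - [-0.04,0.01,-0.01,0,0,0,0.15]
    - [-0.042,0.008,-0.03,0,0,0,0.15]
    - [0,0,-0.02,0,0,0,0.15]
    - [0,0,0,0,0,0,0.15]
    - [0,0,0,0,0,0,0.15]

```text
clock: 39.5
tool_pos: [0.4207, 0.1108, 0.0652]
tool_rot: [-89.9, 0.0, -74.3]
contact_force: [0.8, -0.2, 0.2]
grip_width: 0.0727
```

```bash
python3 chk.py t2; python3 -c "
from h import *
print(env.get_obs()['q'].round(1))"
```

```text
scene ([386.2, 226.0], 459, 177, 49.8, 61.6, 76.3)
scene ([358.2, 217.5], 423, 107, 62.2, 47.4, 16.7)
scene ([283.8, 226.5], 438, -93, 53.8, 67.9, 81.3)
scene ([246.2, 227.7], 434, -193, 53.1, 68.2, 88.8)
top ([345.2, 280.5], 430, -93, 51.8, 59.3, 81.4)
top ([388.4, 281.2], 426, -193, 52.3, 58.4, 88.6)
39.6 [0.42057634 0.11089013 0.06512464] [-0.92773877 -0.27771975 -0.6632631 ]
[-20.8  48.3   3.3 122.9 -15.7   9.1  12.5]
```

Call:
jog_arm:
  motion:
    - [-0.0015,0,-0.015,0,0,0,0.15]
    - [0,0,-0.02,0,0,0,0.15]
    - [0,0,-0.02,0,0,0,0.15]
    - [0,0,-0.005,0,0,0,0.15]
    - [0,0,0,0,0,0,0.15]
    - [0,0,0,0,0,0,0.15]

```text
clock: 40.35
tool_pos: [0.4191, 0.111, 0.0052]
tool_rot: [-90.0, 0.0, -74.3]
contact_force: [-1.1, 0.1, -0.1]
grip_width: 0.073
```

Call:
jog_arm:
  motion:
    - [0,0,0,0,0,0,0.4]
    - [0,0,0,0,0,0,0.6]
    - [0,0,0,0,0,0,0.6]
    - [0,0,0,0,0,0,0.6]
    - [0,0,0.01,0,0,0,0.6]
    - [0,0,0.03,0,0,0,0.6]
    - [0,0,0.05,0,0,0,0.6]
    - [0,0,0.03,0,0,0,0.6]

```text
clock: 41.35
tool_pos: [0.4189, 0.111, 0.1269]
tool_rot: [-90.0, 0.0, -74.3]
contact_force: [0.4, 0.5, -1.5]
grip_width: 0.053
```

Call:
jog_arm:
  motion:
    - [0.05,0.005,0,0,0,-10,0.6]
    - [0.055,0.006,0,0,0,-9.4,0.6]
    - [0.055,0.005,0,0,0,0,0.6]
    - [0.055,0.005,0,0,0,0,0.6]
    - [0,0,-0.02,0,0,0,0.6]
    - [0,0,-0.03,0,0,0,0.6]
    - [0,0,-0.03,0,0,0,0.6]
    - [0,0,0,0,0,0,0.6]

```text
clock: 42.35
tool_pos: [0.632, 0.1318, 0.0434]
tool_rot: [-90.2, -0.0, -93.7]
contact_force: [-0.5, -0.6, -0.5]
grip_width: 0.0527
```

Call:
jog_arm:
  motion:
    - [0,0,-0.02,0,0,0,0.6]
    - [0,0,-0.014,0,0,0,0.6]
    - [0,0,-0.002,0,0,0,0.6]
    - [0,0,0,0,0,0,0.6]
    - [0,0,0,0,0,0,0.6]

```text
clock: 42.98
tool_pos: [0.6331, 0.132, 0.0088]
tool_rot: [-90.1, 0.0, -93.7]
contact_force: [-4.1, -0.3, 8.7]
grip_width: 0.0528
```

Call:
jog_arm:
  motion:
    - [0,0,0,0,0,0,0.3]
    - [0,0,0,0,0,0,0.15]
    - [0,0,0,0,0,0,0.15]
    - [0,0,0.02,0,0,0,0.15]
    - [0,0,0.04,0,0,0,0.15]
    - [0,0,0.055,0,0,0,0.15]
    - [-0.04,-0.045,0,0,0,-2.4,0.15]
    - [-0.04,-0.045,0,0,0,-2.5,0.15]

```text
clock: 43.98
tool_pos: [0.5523, 0.0409, 0.1252]
tool_rot: [-89.9, 0.0, -98.6]
contact_force: [1.6, -2.2, -0.9]
grip_width: 0.0725
```

Call:
jog_arm:
  motion:
    - [-0.04,-0.045,0,0,0,0,0.15]
    - [-0.04,-0.045,0,0,0,0,0.15]
    - [-0.04,-0.045,-0.02,0,0,0,0.15]
    - [0,0,-0.04,0,0,0,0.15]
    - [0,0,0,0,0,0,0.15]
    - [0,0,0,0,0,0,0.15]

```text
clock: 44.72
tool_pos: [0.4345, -0.0921, 0.0651]
tool_rot: [-90.0, 0.0, -98.6]
contact_force: [-0.2, 0.4, 1.2]
grip_width: 0.0727
```

```bash
python3 chk.py t3
```

```text
scene ([385.9, 225.5], 459, 177, 54.3, 66.1, 76.2)
scene ([284.6, 228.9], 439, -94, 50.1, 64.7, 76.9)
scene ([246.2, 227.8], 434, -193, 53.1, 68.2, 88.8)
top ([228.5, 274.2], 452, 177, 52.9, 58.4, 76.1)
44.825 [ 0.43458218 -0.09198482  0.06508797] [ 0.04775721 -0.03434718 -0.15291969]
```

Call:
jog_arm:
  motion:
    - [-0.0015,-0.001,-0.015,0,0,0,0.15]
    - [0,0,-0.02,0,0,0,0.15]
    - [0,0,-0.02,0,0,0,0.15]
    - [0,0,-0.005,0,0,0,0.15]
    - [0,0,0,0,0,0,0.15]
    - [0,0,0,0,0,0,0.15]

```text
clock: 45.58
tool_pos: [0.4326, -0.0934, 0.0045]
tool_rot: [-90.0, 0.0, -98.6]
contact_force: [-0.4, -0.3, 0.7]
grip_width: 0.0726
```

Call:
jog_arm:
  motion:
    - [0,0,0,0,0,0,0.4]
    - [0,0,0,0,0,0,0.6]
    - [0,0,0,0,0,0,0.6]
    - [0,0,0,0,0,0,0.6]
    - [0,0,0.01,0,0,0,0.6]
    - [0,0,0.03,0,0,0,0.6]
    - [0,0,0.05,0,0,0,0.6]
    - [0,0,0.03,0,0,0,0.6]

```text
clock: 46.58
tool_pos: [0.4323, -0.0934, 0.1262]
tool_rot: [-90.0, 0.0, -98.6]
contact_force: [-0.1, 0.6, -2.2]
grip_width: 0.053
```

Call:
jog_arm:
  motion:
    - [0.034,0.049,0,0,0,2.5,0.6]
    - [0.034,0.05,0,0,0,2.4,0.6]
    - [0.034,0.05,0,0,0,0,0.6]
    - [0.034,0.05,0,0,0,0,0.6]
    - [0.034,0.05,0,0,0,0,0.6]
    - [0.034,0.047,0,0,0,0,0.6]
    - [0,0,0,0,0,0,0.6]
    - [0,0,0,0,0,0,0.6]

```text
clock: 47.58
tool_pos: [0.6358, 0.202, 0.1239]
tool_rot: [-90.1, -0.0, -93.7]
contact_force: [-0.5, 0.4, -0.5]
grip_width: 0.0529
```

Call:
jog_arm:
  motion:
    - [0,0,-0.02,0,0,0,0.6]
    - [0,0,-0.03,0,0,0,0.6]
    - [0,0,-0.03,0,0,0,0.6]
    - [0,0,-0.02,0,0,0,0.6]
    - [0,0,-0.014,0,0,0,0.6]
    - [0,0,-0.002,0,0,0,0.6]
    - [0,0,0,0,0,0,0.6]
    - [0,0,0,0,0,0,0.6]

```text
clock: 48.58
tool_pos: [0.6365, 0.2026, 0.0082]
tool_rot: [-90.0, 0.0, -93.7]
contact_force: [0.6, -0.0, 0.3]
grip_width: 0.0529
```

Call:
jog_arm:
  motion:
    - [0,0,0,0,0,0,0.3]
    - [0,0,0,0,0,0,0.15]
    - [0,0,0,0,0,0,0.15]
    - [0,0,0.02,0,0,0,0.15]
    - [0,0,0.04,0,0,0,0.15]
    - [0,0,0.06,0,0,0,0.15]
    - [0,0,0,0,0,2.3,0.15]

```text
clock: 49.45
tool_pos: [0.6382, 0.2029, 0.1336]
tool_rot: [-89.6, 0.1, -91.4]
contact_force: [-1.2, 0.4, -0.9]
grip_width: 0.0726
```

Call:
jog_arm:
  motion:
    - [-0.026,-0.0495,0,0,0,0,0.15]
    - [-0.026,-0.0495,0,0,0,0,0.15]
    - [-0.026,-0.0495,0,0,0,0,0.15]
    - [-0.026,-0.0495,0,0,0,0,0.15]
    - [-0.026,-0.0495,0,0,0,0,0.15]
    - [-0.026,-0.0495,0,0,0,0,0.15]
    - [-0.026,-0.0495,0,0,0,0,0.15]
    - [-0.026,-0.0495,0,0,0,0,0.15]

```text
clock: 50.45
tool_pos: [0.4274, -0.1949, 0.1285]
tool_rot: [-90.0, -0.0, -91.4]
contact_force: [0.9, -1.2, -0.0]
grip_width: 0.0727
```

Call:
jog_arm:
  motion:
    - [0,0,-0.03,0,0,0,0.15]
    - [0,0,-0.03,0,0,0,0.15]
    - [0,0,0,0,0,0,0.15]
    - [0,0,0,0,0,0,0.15]

```text
clock: 50.95
tool_pos: [0.4286, -0.1935, 0.0689]
tool_rot: [-90.0, -0.0, -91.4]
contact_force: [-0.2, -0.0, 0.8]
grip_width: 0.0724
```

```bash
python3 chk.py t4
```

```text
scene ([385.9, 225.5], 459, 177, 54.2, 66.1, 75.7)
scene ([246.9, 229.9], 436, -194, 49.8, 63.1, 88.9)
top ([228.5, 274.2], 452, 177, 53.3, 58.6, 76.1)
51.05 [ 0.42873144 -0.19348996  0.06893015] [ 0.68106462 -0.16798088  0.06952948]
```

Call:
jog_arm:
  motion:
    - [0,0,-0.02,0,0,0,0.15]
    - [0,0,-0.02,0,0,0,0.15]
    - [0,0,-0.02,0,0,0,0.15]
    - [0,0,-0.004,0,0,0,0.15]
    - [0,0,0,0,0,0,0.15]
    - [0,0,0,0,0,0,0.15]

```text
clock: 51.8
tool_pos: [0.4286, -0.1935, 0.0046]
tool_rot: [-90.0, -0.0, -91.4]
contact_force: [0.3, 0.5, 0.6]
grip_width: 0.0729
```

Call:
jog_arm:
  motion:
    - [0,0,0,0,0,0,0.4]
    - [0,0,0,0,0,0,0.6]
    - [0,0,0,0,0,0,0.6]
    - [0,0,0,0,0,0,0.6]
    - [0,0,0.01,0,0,0,0.6]
    - [0,0,0.03,0,0,0,0.6]
    - [0,0,0.05,0,0,0,0.6]
    - [0,0,0.035,0,0,0,0.6]

```text
clock: 52.8
tool_pos: [0.4283, -0.1934, 0.1311]
tool_rot: [-90.0, -0.0, -91.4]
contact_force: [-0.5, -0.2, -2.0]
grip_width: 0.0529
```

Call:
jog_arm:
  motion:
    - [0.026,0.058,0,0,0,-2.3,0.6]
    - [0.027,0.058,0,0,0,0,0.6]
    - [0.027,0.058,0,0,0,0,0.6]
    - [0.027,0.058,0,0,0,0,0.6]
    - [0.027,0.058,0,0,0,0,0.6]
    - [0.027,0.058,0,0,0,0,0.6]
    - [0.027,0.058,0,0,0,0,0.6]
    - [0.027,0.058,0,0,0,0,0.6]

```text
clock: 53.8
tool_pos: [0.6386, 0.2624, 0.1296]
tool_rot: [-90.0, 0.0, -93.7]
contact_force: [1.1, -0.0, -0.1]
grip_width: 0.0531
```

Call:
jog_arm:
  motion:
    - [0,0,0,0,0,0,0.6]
    - [0,0,0,0,0,0,0.6]

```text
clock: 54.05
tool_pos: [0.6381, 0.2595, 0.1289]
tool_rot: [-90.1, -0.0, -93.7]
contact_force: [0.5, -2.0, -1.4]
grip_width: 0.0533
```

Call:
jog_arm:
  motion:
    - [0.002,0.0105,-0.015,0,0,0,0.6]
    - [0,0,-0.03,0,0,0,0.6]
    - [0,0,-0.03,0,0,0,0.6]
    - [0,0,-0.025,0,0,0,0.6]
    - [0,0,-0.016,0,0,0,0.6]
    - [0,0,-0.004,0,0,0,0.6]
    - [0,0,0,0,0,0,0.6]
    - [0,0,0,0,0,0,0.6]

```text
clock: 55.05
tool_pos: [0.6407, 0.2708, 0.0091]
tool_rot: [-90.0, 0.0, -93.7]
contact_force: [0.3, 0.1, -1.1]
grip_width: 0.053
```

Call:
jog_arm:
  motion:
    - [0,0,0,0,0,0,0.3]
    - [0,0,0,0,0,0,0.15]
    - [0,0,0,0,0,0,0.15]
    - [0,0,0.02,0,0,0,0.15]
    - [0,0,0.04,0,0,0,0.15]
    - [0,0,0.055,0,0,0,0.15]

```text
clock: 55.8
tool_pos: [0.6401, 0.2706, 0.1257]
tool_rot: [-90.1, -0.0, -93.7]
contact_force: [1.4, 0.8, 0.6]
grip_width: 0.0727
```

Call:
jog_arm:
  motion:
    - [-0.046,-0.0234,0,0,0,-5.3,0.15]
    - [-0.046,-0.0234,0,0,0,-5,0.15]
    - [-0.046,-0.0234,0,0,0,0,0.15]
    - [-0.048,-0.0234,-0.02,0,0,0,0.15]
    - [0,0,-0.04,0,0,0,0.15]
    - [0,0,0,0,0,0,0.15]
    - [0,0,0,0,0,0,0.15]

```text
clock: 56.68
tool_pos: [0.4596, 0.1796, 0.0651]
tool_rot: [-90.0, 0.1, -103.6]
contact_force: [-0.8, 0.7, -1.0]
grip_width: 0.0726
```

```bash
python3 chk.py t5
```

```text
scene ([383.7, 227.5], 459, 175, 50.1, 63.8, 75.3)
top ([234.4, 276.0], 450, 165, 28.2, 57.4, 76.1)
56.775 [0.45943111 0.17968763 0.0649966 ] [0.87746446 1.25088675 0.37100717]
```

Call:
jog_arm:
  motion:
    - [-0.005,-0.0027,0,0,0,0,0.15]
    - [0,0,-0.015,0,0,0,0.15]
    - [0,0,-0.02,0,0,0,0.15]
    - [0,0,-0.02,0,0,0,0.15]
    - [0,0,-0.005,0,0,0,0.15]
    - [0,0,0,0,0,0,0.15]
    - [0,0,0,0,0,0,0.15]

```text
clock: 57.65
tool_pos: [0.4538, 0.1767, 0.0044]
tool_rot: [-90.0, 0.1, -103.6]
contact_force: [0.4, -0.4, 0.8]
grip_width: 0.0726
```

Call:
jog_arm:
  motion:
    - [0,0,0,0,0,0,0.4]
    - [0,0,0,0,0,0,0.6]
    - [0,0,0,0,0,0,0.6]
    - [0,0,0,0,0,0,0.6]
    - [0,0,0.01,0,0,0,0.6]
    - [0,0,0.03,0,0,0,0.6]
    - [0,0,0.05,0,0,0,0.6]
    - [0,0,0.05,0,0,0,0.6]

```text
clock: 58.65
tool_pos: [0.4532, 0.1765, 0.1458]
tool_rot: [-90.1, 0.0, -103.6]
contact_force: [0.1, 0.3, -1.4]
grip_width: 0.0527
```

Now to the rack. I'll hover along the surface normal with a 15° tilt about the rack's y axis.

Call:
jog_arm:
  motion:
    - [0.025,-0.049,0,0,0,5,0.6]
    - [0.025,-0.05,0,0,0,5,0.6]
    - [0.025,-0.05,0,0,0,0,0.6]
    - [0.025,-0.05,0,0,0,0,0.6]
    - [0.026,-0.05,0,0,0,0,0.6]
    - [0.026,-0.05,0,0,0,0,0.6]
    - [0.026,-0.05,0,0,0,0,0.6]
    - [0,0,0,0,0,0,0.6]

```text
clock: 59.65
tool_pos: [0.6314, -0.1768, 0.1437]
tool_rot: [-90.1, -0.1, -93.8]
contact_force: [-0.9, 0.7, -1.3]
grip_width: 0.0528
```

Call:
jog_arm:
  motion:
    - [0,0,0,-0.45,-7.5,0,0.6]
    - [0,0,0,-0.45,-7.5,0,0.6]
    - [0,0,0,0,0,0,0.6]
    - [0,0,0,0,0,0,0.6]

```text
clock: 60.15
tool_pos: [0.6319, -0.1719, 0.1442]
tool_rot: [-75.1, 0.1, -93.5]
contact_force: [0.3, 0.2, -0.6]
grip_width: 0.0529
```

Run:
```python
from h import *
from scipy.spatial.transform import Rotation as R
o=env.get_obs(); print(o["clock"],o["tool_pos"],o["contact_force"]); M=R.from_euler("xyz",o["tool_rot"],degrees=True).as_matrix()
print(M.round(3))
T=R.from_euler("ZY",[-3.5,-15],degrees=True).as_matrix()
n=T[:,2]; tgt=np.array([.654,-.174,.044])+n*.0054; print(n,tgt,tgt-o["tool_pos"])
im=shot("scene","r1"); b=shot("top","r1t")
cv2.imwrite("pics/c11.png",np.hstack([cv2.resize(im[200:350,180:330],(400,400)),cv2.resize(b[130:280,300:450],(400,400))]))
```

```text
60.15 [ 0.63193547 -0.17186102  0.14418602] [ 0.28525521  0.19871674 -0.64246574]
[[-0.061  0.257  0.965]
 [-0.998 -0.014 -0.06 ]
 [-0.002 -0.966  0.257]]
[-0.2583363   0.01580052  0.96592583] [ 0.65260498 -0.17391468  0.049216  ] [ 0.02066951 -0.00205366 -0.09497002]
```

View pics/c11.png

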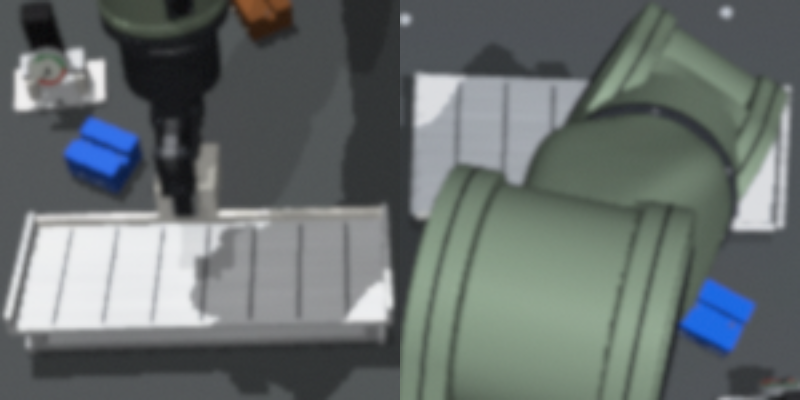

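Tilt matches the rack. Approach along the normal.

Call:
jog_arm:
  motion:
    - [0.005,-0.001,-0.037,0,0,0,0.6]
    - [0.0052,-0.0003,-0.0193,0,0,0,0.6]
    - [0.0052,-0.0003,-0.0193,0,0,0,0.6]
    - [0.0026,0,-0.0097,0,0,0,0.6]
    - [0,0,0,0,0,0,0.6]
    - [0,0,0,0,0,0,0.6]

```text
clock: 61.0
tool_pos: [0.6498, -0.1741, 0.0591]
tool_rot: [-75.0, 0.1, -93.6]
contact_force: [0.3, 0.4, -0.3]
grip_width: 0.0532
```

Call:
jog_arm:
  motion:
    - [0.0013,0,-0.0048,0,0,0,0.6]
    - [0.0008,0,-0.003,0,0,0,0.6]
    - [0,0,0,0,0,0,0.6]
    - [0,0,0,0,0,0,0.6]

```text
clock: 61.5
tool_pos: [0.6517, -0.1741, 0.0506]
tool_rot: [-75.0, 0.1, -93.6]
contact_force: [1.1, -0.3, -0.6]
grip_width: 0.0533
```

Call:
jog_arm:
  motion:
    - [0.0004,0,-0.0015,0,0,0,0.6]
    - [0,0,0,0,0,0,0.6]
    - [0,0,0,0,0,0,0.6]

```text
clock: 61.88
tool_pos: [0.6521, -0.174, 0.0491]
tool_rot: [-75.0, 0.1, -93.6]
contact_force: [-0.2, -0.4, -0.9]
grip_width: 0.0531
```

Call:
jog_arm:
  motion:
    - [0.0002,0,-0.0008,0,0,0,0.6]
    - [0,0,0,0,0,0,0.6]
    - [0,0,0,0,0,0,0.6]

```text
clock: 62.25
tool_pos: [0.6523, -0.174, 0.0483]
tool_rot: [-75.0, 0.1, -93.6]
contact_force: [-0.5, -0.5, -0.6]
grip_width: 0.0533
```

Call:
jog_arm:
  motion:
    - [0.0002,0,-0.0007,0,0,0,0.6]
    - [0,0,0,0,0,0,0.6]
    - [0,0,0,0,0,0,0.6]

```text
clock: 62.62
tool_pos: [0.6524, -0.174, 0.0482]
tool_rot: [-75.0, 0.1, -93.6]
contact_force: [-7.1, 0.4, 11.0]
grip_width: 0.0533
```

Contact, at about 12 N. Release slowly, retreat along the normal and check.

Call:
jog_arm:
  motion:
    - [0,0,0,0,0,0,0.5]
    - [0,0,0,0,0,0,0.35]
    - [0,0,0,0,0,0,0.2]
    - [0,0,0,0,0,0,0.2]
    - [-0.0026,0,0.0097,0,0,0,0.2]
    - [-0.0078,0,0.029,0,0,0,0.2]
    - [-0.013,0,0.0485,0,0,0,0.2]
    - [-0.013,0,0.0485,0,7.5,0,0.2]

```text
clock: 63.62
tool_pos: [0.6178, -0.1746, 0.1759]
tool_rot: [-81.2, -0.1, -93.6]
contact_force: [0.7, 0.7, 0.0]
grip_width: 0.0683
```

Call:
jog_arm:
  motion:
    - [-0.06,0.02,0.03,0,7.5,0,0.2]
    - [-0.06,0.06,0.03,0,0,0,0.2]
    - [-0.05,0.06,0.03,0,0,0,0.2]
    - [-0.01,0.06,0.03,0,0,0,0.2]
    - [0,0.06,0,0,0,0,0.2]
    - [0,0.06,0,0,0,0,0.2]
    - [-0.02,0.06,0,0,0,0,0.2]
    - [-0.04,0.06,0,0,0,0,0.2]

```text
clock: 64.62
tool_pos: [0.4224, 0.2191, 0.2713]
tool_rot: [-88.5, -0.6, -93.4]
contact_force: [1.1, 0.6, 0.3]
grip_width: 0.0683
```

Call:
jog_arm:
  motion:
    - [-0.04,0.06,0,0,0,0,0.2]
    - [-0.04,0.06,0,0,0,0,0.2]
    - [-0.03,0.05,0,0,0,0,0.2]
    - [0,0,0,0,0,0,0.2]

```text
clock: 65.12
tool_pos: [0.3211, 0.3743, 0.271]
tool_rot: [-88.6, -0.5, -93.0]
contact_force: [0.7, -0.8, -0.6]
grip_width: 0.068
```

Run:
```python
from h import *
im=shot("scene","f1"); b=shot("top","f1t")
cv2.imwrite("pics/c12.png",np.vstack([cv2.resize(im[185:335,130:530],(800,300),interpolation=cv2.INTER_CUBIC),cv2.resize(b[150:310,90:517],(800,300),interpolation=cv2.INTER_CUBIC)]))
print(env.get_obs()["clock"])
```

```text
65.225
```

View pics/c12.png

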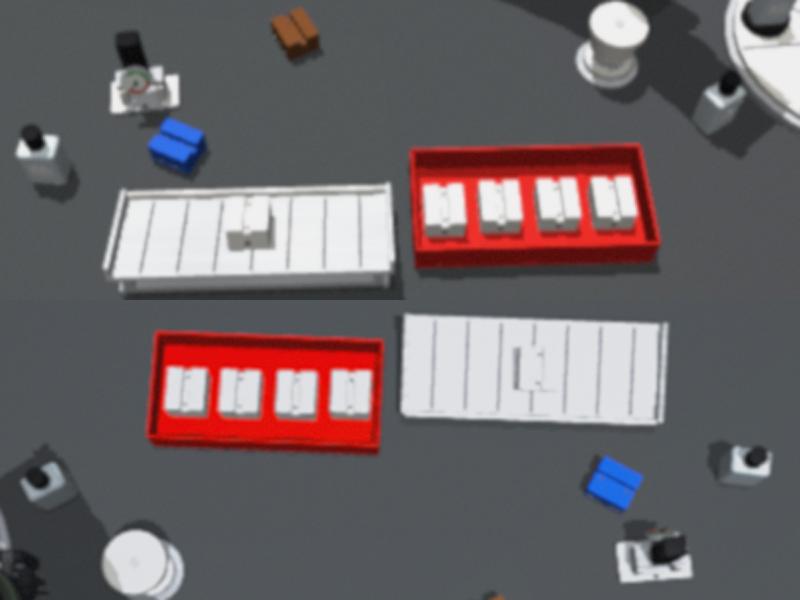

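The final view shows shoe 1 flat on the rack with its channel up and four shoes in the tray. The gauge is upright on its rest, the bottles stand, and the look-alikes are untouched.

Call:
jog_arm:
  motion:
    - [0,0,0,0,0,0,0.2]
    - [0,0,0,0,0,0,0.2]
    - [0,0,0,0,0,0,0.2]
    - [0,0,0,0,0,0,0.2]
    - [0,0,0,0,0,0,0.2]
    - [0,0,0,0,0,0,0.2]

```text
clock: 65.97
tool_pos: [0.3239, 0.3713, 0.271]
tool_rot: [-88.6, -0.6, -93.4]
contact_force: [0.6, -0.7, -0.8]
grip_width: 0.0679
```

```bash
python3 -c "
from h import *
b=shot('scene','f2').astype(int); a=cv2.imread('pics/f1.png').astype(int)
print((abs(a-b)[185:335,130:470].max(2)>60).sum(), env.get_obs()['clock']); print(env.hand_in())"
```

```text
0 66.025
the job is handed in; nothing more can be done
None
```

I gauged all five white shoes from left to right, sorted them and handed the job in at 66 s of the 210 s allowed.

| Shoe | Reading | Where it went |
|---|---|---|
| 1 | 7 mm or less | return rack, flat, channel up |
| 2 | over 7 mm | reject tray |
| 3 | over 7 mm | reject tray |
| 4 | over 7 mm | reject tray |
| 5 | over 7 mm | reject tray |

Each reading was taken with the bar seated and held for more than a second. The dial band and the height at which the probe first touched agreed for every shoe.

**First try on shoe 1:** the probe came down on the rim of the channel, about 3 mm off in y. I raised it, corrected the position and then measured normally.

**Shoe 2 knocked:** after it had been gauged, it was moved about 3 cm. I located it again before picking it up.

**Final checks:** the last close view showed shoe 1 on the rack, four shoes in the tray and the gauge upright with its bar across both cheeks. Both bottles by the work area were standing, and the blue and brown blocks had not been touched. A second scene picture about 0.8 s later showed no change around the rack, tray and gauge rest. No check was left failing or in disagreement.

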